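# Widen a telescoping board holder by one hole and lay the long board in it

### The job

The board holder is one hole too narrow for the long circuit board: pinch in the sprung button on its square tube, draw the sliding jaw outwards until you feel the button pop right through the next hole, and stop there without straining the tube against the button. Only then take the long circuit board (the longer of the two) and lay it flat on the ledges between the holder's two jaws, heat sink up, and let go. Leave the other things on the bench where they are and keep the holder's button popped out.

Things in the scene. Friction and masses are not known exactly. Their poses are not given: they have to be found in the camera images.
- board_holder: Telescoping board holder, fixed: grey base plate 150 x 310 x 10 mm under a horizontal square tube along its y axis, with two dark steel jaws on the tube's -x side. Origin: underside of the plate, below the tube's axis, level with the button (button at y = 0); y points the way the jaw slides outwards, z up. Tube axis at z = 52 mm. A post 40 x 30 x 76 mm high at y = -110 mm holds the inner bar.
- fixed_wall (a point): On the fixed jaw: foot of its end wall's inner face, at holder (-51.5, -85, 50) mm, on ledge height and the middle line of the board's bed; axes as the holder's. The ledge is 40 mm deep, from here towards +y; the end walls are 6 mm thick and rise 22 mm above it. The bed is 73 mm wide, from the tube's side (x = -15 mm) to a lip 8 mm high (x = -88 mm).
- sliding_wall (a point): On the sliding jaw: foot of its end wall's inner face, at holder (-51.5, 80 + travel, 50) mm; axes as the holder's. Its ledge is 40 mm deep, from here towards -y. The gap between the two end walls is 165 mm + joint sleeve.
- sleeve (a joint): Travel of sliding tube and jaw along holder +y (m), 0 at the first hole, where it starts (1 mm play). Aluminium tube 30 x 30 mm, from y = -92 to +98 mm plus travel. Holes 13 mm wide: the first at tube y = 0, the next (last) 40 to 64 mm nearer the post, so that far must it travel; how far differs each time and is not measured but felt (or seen). Sliding takes 4 to 7 N.
- button (a joint): How far the sprung steel button (11 mm across, round end, on the tube's +x face) is pressed in (m): 0 out, 5 mm proud of the tube; 0.005 flush; 0.007 under its wall. Spring 2 N out, 4 N flush. When a grip across the tube's x sides (about 20 N; 35 mm over tube and button) holds it flush, drawing the tube along y (10 N) cams it under the 2 mm wall. Popped out in a hole, it locks the tube both ways.
- button_head: The head of the button, origin on its axis at the tube's outer face when popped out; x points out of the tube.
- sliding_tube: The sliding tube with its jaw. Origin on the tube's axis, in line with the first hole; axes as the holder's. It bears on the button: at most 16 N between the two.
- long_board: Green circuit board 60 (x) x 197 (y) x 4 mm, about 0.16 kg, origin under the centre of its underside, z up. On its middle a finned aluminium heat sink, 26 (x) x 30 (y) mm, from 4 to 28 mm above the underside; parts up to 11 mm tall only beyond 70 mm from the centre along y. Either way round will do.
- short_board: A similar circuit board, 60 x 120 mm: not wanted.
- screwdriver: Screwdriver, 170 mm, lying on the bench; a bystander.
- solder_spool: Steel spool 54 mm across, 40 mm high; a bystander.
- steel_bowl: Steel bowl 90 mm across, 30 mm high; a bystander.
- brass_tub: Black tub 70 mm across, 45 mm high; a bystander.
- flux_bottle: Small clear bottle 40 mm across, 85 mm high; a bystander.

How it is judged:
By the outcome, as a careful person would: the job done as asked, in the order asked, and still so for the second after the job is handed in, with the robot touching nothing.
It also fails if it takes over 54 s, if anything falls off the work surface, if the arm or the gripper's body presses on something with over 40 N, if the wrist force passes 120 N, or if a joint passes its speed limit or range.

### The arm

A 6-joint arm with a two-finger parallel gripper is mounted at the origin on the work surface. World frame = base frame: x ahead of the robot, y to its left, z up, the work surface at z = 0. Lengths are in mm, angles in rad, forces in N, time in s.
With the tool pointing down it reaches from about 250 to 850 mm from the base axis. Payload 12.5 kg.
Tool frame: the origin (TCP) lies midway between the tips of the shut fingers; the grasp point (between the pads) lies 19 mm behind it; x points along the fingers, y is the direction in which the jaws open and shut, and the axes are right-handed (so a half turn about x gives the same grasp; the last joint's range is limited). The gripper opens to 93 mm and grips with 3 to 60 N. Pads are 15 mm wide; open, the fingers measure 128 mm over their backs; the gripper's body (75 mm by 188 mm) begins 65 mm behind the grasp point.
Start: joints at [-1.371, 0.351, 1.652, -0, 1.139, -0.085], TCP at [154.551, -527.824, 218.633] pointing down, gripper open.
Joint ranges: [-2.75, 2.75], [-0.79, 2.1], [0.01, 2.65], [-1.57, 4.71], [0.07, 3.14], [-2.87, 2.87]. Speed limits (rad/s): [2.22, 2.22, 2.79, 3.14, 3.14, 3.14].

### API

Orientations are given as a unit quaternion [w, x, y, z].
In Python, from rig import get_obs, snapshot, sign_off gives the robot as it stands.
- The arm moves only by the tool drive_tool, never from a script. Its argument "commands" is a list of rows, each an object of numbers: "tx", "ty", "tz": the shift along the tool's x, y, z in mm; "twist": the turn about the tool's x in rad. In form: [{"tx": .., "ty": .., "tz": .., "twist": ..}, ...]. A call has 1 to 12 rows; each row shifts and turns the pose as measured when the row begins, along the tool's axes as they then stand; what a row does not reach is not made up. A row lasts 1/10 s, in which the tool goes at most 50 mm and 8.59 degrees, less where a joint would pass 70% of its speed; a pose out of reach is approached as far as the arm can. A call is refused whole if a number of a shift passes 50 or a number of a turn 0.15, either way. A call with a gripper value outside its range is refused whole. "grip" is the finger opening in mm, from 0 to 93, set as the call begins (left out, the last holds). The fingers move at their own pace and stop on an object; "squeeze" is the grip in N (left out, the last holds). Time passes only in rows, so rows that do not move let the fingers close. It gives the time, the measured TCP pose, the force and the opening at its end, in the units of the state.
- get_obs(): the state, without advancing time (a new reading comes with each control period).
- snapshot(name): name is "scene" or "side" or "wrist"; returns a dict with "pixels" (480x640x3 uint8, red, green, blue), "depth" (480x640 float32, mm along the optical axis (not along the pixel's ray), 0 where there is no reading), "mtx" (3x3 intrinsics, pixels), "xyz" and "orientation" of the camera in the world; the wrist camera has in their place "T_tool_cam" (4x4, takes a point from camera to tool coordinates, whose origin is the TCP and whose axes are the tool frame's). Camera axes: x right, y up, looking along -z (the intrinsics and any distortion apply to the point x, -y, -z); pixel columns grow to the right and rows downward; lengths in mm; the calibration is good to about 2 mm. A picture is of the moment at which its call begins: read the wrist's pose just before it.
- sign_off(): hands the job in, once; it reports no verdict.
The state is a dict: "clock": time; "joint_pos": joint angles; "qvel": joint speeds; "effort": joint torques, N m; "ee_pos": TCP position; "ee_rot": TCP orientation; "wrist_force": force on the tool from outside, world axes, zero at the start; "wrist_torque": the same for the moment, N m; "grip_width": finger opening in mm.
Only numpy, scipy, OpenCV 4.12 (cv2) and the standard library are available. Lean on these libraries where they do the work, as an engineer would, in place of code of your own. Each camera call takes 0.05 s, during which the arm holds its last target.

## Working session

There is one attempt and no reset: what is moved stays moved. The work goes in short steps, Python scripts to look and compute and a tool call to move; the robot and the scene stay as the last step left them, time stands still between calls to the robot, and variables do not carry over. Pictures are saved under pics/ and viewed, and the job is handed in when it is done.

Besides the shell and the picture viewer there is one more tool, called after "Request:" by a JSON object that holds its "fn" and its "kwargs", one argument or row to a line. drive_tool: Moves the arm, as the interface text tells. Its arguments: {"type":"object","properties":{"commands":{"type":"array"},"grip":{"type":"number"},"squeeze":{"type":"number"}},"required":["commands"]}

```bash
ls; mkdir -p pics; cat > h.py <<'E'
import numpy as np, cv2
from scipy.spatial.transform import Rotation as R
from rig import get_obs, snapshot, sign_off
def q2R(q): return R.from_quat([q[1],q[2],q[3],q[0]]).as_matrix()
def snap(name,fn=None):
    o=get_obs(); s=snapshot(name)
    if 'T_tool_cam' in s:
        T=np.eye(4);T[:3,:3]=q2R(o['ee_rot']);T[:3,3]=o['ee_pos'];T=T@np.array(s['T_tool_cam'])
    else:
        T=np.eye(4);T[:3,:3]=q2R(s['orientation']);T[:3,3]=s['xyz']
    s['T']=T
    if fn: cv2.imwrite('pics/'+fn,s['pixels'][:,:,::-1]); np.savez('pics/'+fn+'.npz',pixels=s['pixels'],depth=s['depth'],mtx=s['mtx'],T=T)
    return s
def cloud(s):
    K=np.array(s['mtx']);d=s['depth'];v,u=np.mgrid[:480,:640]
    x=(u-K[0,2])/K[0,0]*d;y=(v-K[1,2])/K[1,1]*d
    P=np.stack([x,-y,-d],-1)@s['T'][:3,:3].T+s['T'][:3,3]
    P[d==0]=np.nan
    return P
def onplane(s,uv,z):
    K=np.array(s['mtx']);u,v=uv
    r=s['T'][:3,:3]@np.array([(u-K[0,2])/K[0,0],-(v-K[1,2])/K[1,1],-1]);o=s['T'][:3,3]
    return o+r*(z-o[2])/r[2]
E
python3 - <<'E'
from h import *
print(get_obs())
for n in ['scene','side','wrist']:
    s=snap(n,n+'0.png'); print(n,{k:np.round(s[k],2).tolist() for k in s if k not in('pixels','depth')})
E
```

```text
pics
{'clock': 0.0, 'joint_pos': array([-1.37057297e+00,  3.51243792e-01,  1.65239883e+00, -9.22393209e-06,
        1.13911538e+00, -8.46180880e-02]), 'qvel': array([-0.00067332,  0.00026852,  0.00029969,  0.00104689, -0.00229681,
       -0.00049341]), 'effort': array([-1.52019271e-03, -4.97330511e+01, -2.85259795e+01,  6.98255980e-02,
        2.57728872e-02, -1.27667736e-04]), 'ee_pos': array([ 154.49827051, -527.50259648,  218.10689722]), 'ee_rot': array([-0.09995673, -0.69992047, -0.10077904,  0.69997398]), 'wrist_force': array([-0.30571219,  0.74545303, -0.45721602]), 'wrist_torque': array([ 0.00662561, -0.02812383, -0.00390233]), 'grip_width': 92.64178383053573}
scene {'mtx': [[449.11, 0.0, 314.47], [0.0, 449.11, 243.99], [0.0, 0.0, 1.0]], 'xyz': [1247.12, 376.23, 615.25], 'orientation': [0.43, 0.24, 0.4, 0.77], 'T': [[-0.51, -0.48, 0.72, 1247.12], [0.86, -0.3, 0.41, 376.23], [0.02, 0.82, 0.57, 615.25], [0.0, 0.0, 0.0, 1.0]]}
side {'mtx': [[447.95, 0.0, 323.17], [0.0, 447.95, 236.23], [0.0, 0.0, 1.0]], 'xyz': [224.9, 621.38, 686.33], 'orientation': [-0.22, -0.1, 0.42, 0.88], 'T': [[-0.88, 0.3, -0.36, 224.9], [-0.47, -0.56, 0.69, 621.38], [0.01, 0.77, 0.63, 686.33], [0.0, 0.0, 0.0, 1.0]]}
wrist {'mtx': [[400.47, 0.0, 318.73], [0.0, 400.47, 238.44], [0.0, 0.0, 1.0]], 'T_tool_cam': [[0.0, 0.28, -0.96, -166.07], [1.0, 0.0, 0.0, -1.09], [0.0, -0.96, -0.28, -79.49], [0.0, 0.0, 0.0, 1.0]], 'T': [[0.28, 0.92, 0.27, 230.52], [-0.96, 0.27, 0.08, -504.33], [-0.0, -0.28, 0.96, 384.27], [0.0, 0.0, 0.0, 1.0]]}
```

View pics/scene0.png

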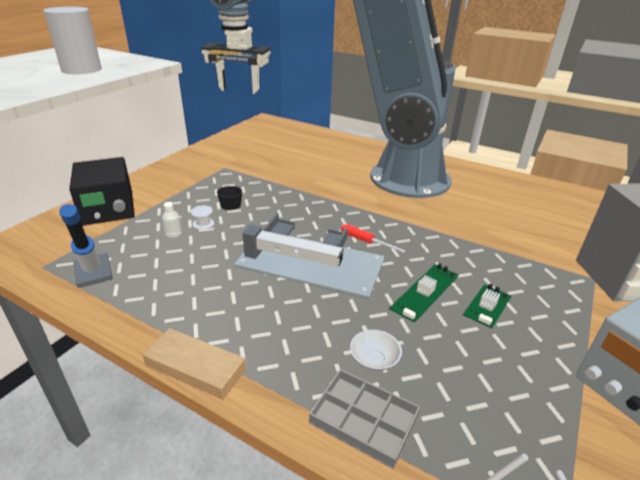

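View pics/side0.png

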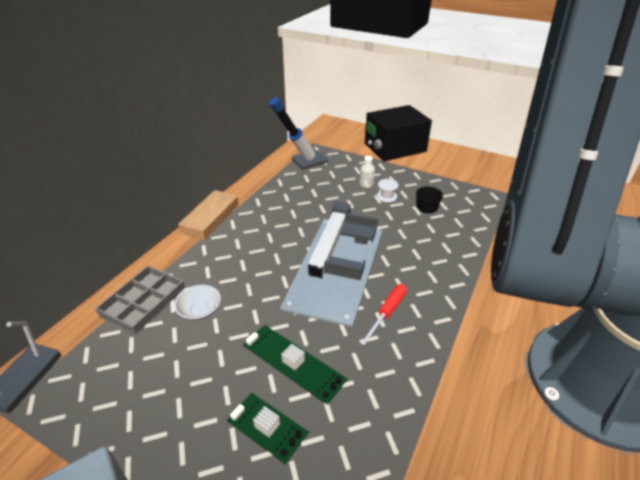

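View pics/wrist0.png

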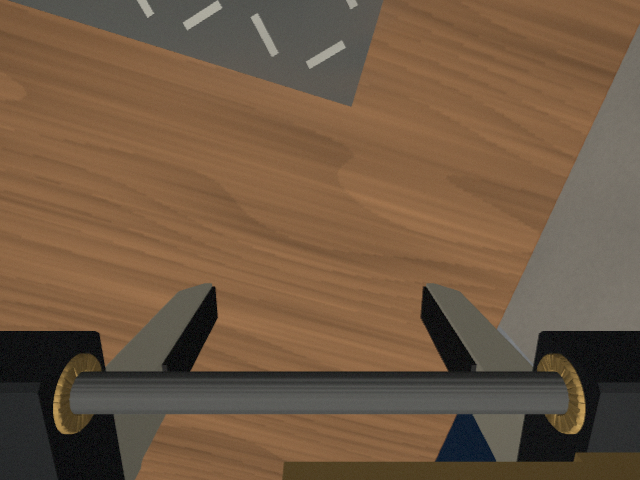

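```bash
python3 - <<'E'
from h import *
for n in ['scene','side']:
    s=dict(np.load(f'pics/{n}0.png.npz'));P=cloud(s);im=s['pixels'].astype(int)
    print(n)
    hsv=cv2.cvtColor(s['pixels'],cv2.COLOR_RGB2HSV)
    z=P[...,2]
    roi=(P[...,0]>200)&(P[...,0]<900)&(P[...,1]>-600)&(P[...,1]<500)
    def rect(m,name):
        m=m.astype(np.uint8)
        c,l,st,ce=cv2.connectedComponentsWithStats(m)
        for i in range(1,c):
            if st[i,4]<80: continue
            p=P[l==i]; p=p[~np.isnan(p[:,0])]
            r=cv2.minAreaRect(p[:,:2].astype(np.float32))
            print(name,st[i].tolist(),'z',np.percentile(p[:,2],[5,50,95]).round(1),'rect',np.round(r[0],1),np.round(r[1],1),round(r[2],1),'med',np.median(hsv[l==i],0))
    green=(hsv[...,0]>50)&(hsv[...,0]<85)&(hsv[...,1]>100)&roi
    rect(green,'green')
    rect(roi&(z>62)&(z<72),'tubetop')
    rect(roi&(z>45)&(z<54),'ledge')
    rect(roi&(z>72)&(z<80),'post')
    pl=(hsv[...,0]>95)&(hsv[...,0]<115)&(hsv[...,1]>25)&(hsv[...,2]>110)&roi&(z<20)
    rect(pl,'plate')
    rect(roi&(z>12),'tall')
E
```

```text
scene
green [80, 192, 25, 15, 291] z [58.6 75.  90. ] rect [ 686.1 -566.6] [12.6 51.6] 56.3 med [ 66. 119. 129.]
green [390, 265, 68, 57, 1170] z [2.8 4.5 6.4] rect [497.2 222.2] [ 59.  194.7] 80.4 med [ 73. 196.  99.]
green [464, 285, 47, 42, 586] z [2.6 4.5 6.4] rect [471.3 345.5] [ 57.8 118.6] 83.0 med [ 73. 196.  99.]
tubetop [73, 194, 58, 12, 228] z [62.4 66.8 71.6] rect [ 668.4 -552.7] [ 29.7 130.1] 58.5 med [66.  25.5 61.5]
tubetop [243, 213, 105, 45, 1049] z [63.2 67.3 70.3] rect [532.6 -72.4] [113.  222.1] 12.8 med [101.  10. 225.]
ledge [77, 196, 55, 16, 178] z [45.5 49.3 53.4] rect [ 663.1 -549.8] [ 44.4 130. ] 66.3 med [110.  15.  38.]
ledge [269, 220, 26, 16, 243] z [48.3 50.6 53.3] rect [ 515.3 -128. ] [54.5 42.7] 12.1 med [104.  31. 129.]
ledge [322, 230, 20, 16, 189] z [48.6 50.3 52.7] rect [491.4  -9.7] [54.5 32.4] 12.4 med [104.  31. 131.]
ledge [243, 241, 100, 23, 329] z [45.4 49.4 53.5] rect [583.5 -60.3] [ 28.1 224. ] 18.3 med [ 20.  20. 176.]
post [73, 188, 57, 15, 170] z [72.6 76.1 79.5] rect [ 663.4 -555.3] [ 32.3 132. ] 64.4 med [99.  29.5 40. ]
post [242, 22
[... 4137 characters left out ...]
.6 72. ] rect [529.5 -73.4] [111.1 225.3] 12.4 med [102.   9. 105.]
tall [95, 265, 90, 66, 1401] z [12.9 18.9 24. ] rect [837.1 240.6] [103.8 141.6] 0.6 med [ 15.  19. 105.]
tall [174, 285, 47, 36, 775] z [13.1 22.3 29.2] rect [720.2 204.2] [87.8 88.9] 9.8 med [103.  10. 211.]
tall [362, 284, 45, 61, 523] z [13.1 20.3 24.8] rect [387.6  49.5] [170.3  25.8] 85.8 med [  1. 187. 240.]
tall [0, 322, 60, 76, 1406] z [ 14.   16.9 103.1] rect [881.  456.4] [47.4 95.4] 9.6 med [106.  38.  97.]
tall [282, 344, 23, 23, 317] z [14.4 24.7 27.8] rect [492.6 220.5] [27.5 31.7] 81.1 med [ 19.   8. 205.]
tall [254, 407, 26, 28, 409] z [15.  24.8 28.1] rect [467.3 343.7] [27.  31.6] 83.1 med [ 18.  10. 204.]
```

```bash
cat >> h.py <<'E'
H0=np.array([563.9,-51.2]);YAW=np.deg2rad(12)
def h2w(p,o=None,y=None):
    o=H0 if o is None else o;y=YAW if y is None else y
    c,s=np.cos(y),np.sin(y);return np.array([[c,-s],[s,c]])@np.array(p[:2])+o
def plan(xyz,yaw,vmax=46,n=None):
    o=get_obs();p=np.array(o['ee_pos']);M=q2R(o['ee_rot']);cy=np.arctan2(M[1,1],M[0,1])
    d=np.array(xyz)-p;dy=(yaw-cy+np.pi)%(2*np.pi)-np.pi
    n=n or int(max(np.ceil(np.linalg.norm(d)/vmax),np.ceil(abs(dy)/0.145),1))
    print('from',p.round(1),np.rad2deg(cy).round(2),'d',d.round(1),np.rad2deg(dy).round(2),'n',n,'toolx',M[:,0].round(4))
    rows=[]
    for i in range(n):
        a=cy+dy*i/n;s=d/n
        yv=np.array([np.cos(a),np.sin(a),0]);zv=np.array([np.sin(a),-np.cos(a),0])
        rows.append({"tx":round(-s[2],1),"ty":round(yv@s,1),"tz":round(zv@s,1),"twist":round(-dy/n,3)})
    import json;print(json.dumps(rows))
E
python3 - <<'E'
from h import *
w=h2w((130,-60));print(w)
plan([*w,110],YAW)
E
```

```text
[703.53388954 -82.86033624]
from [ 154.5 -527.6  218.3] -73.68 d [ 549.   444.7 -108.3] 85.68 n 16 toolx [-2.e-04  8.e-04 -1.e+00]
[{"tx": 6.8, "ty": -17.0, "tz": -40.7, "twist": -0.093}, {"tx": 6.8, "ty": -13.2, "tz": -42.2, "twist": -0.093}, {"tx": 6.8, "ty": -9.2, "tz": -43.2, "twist": -0.093}, {"tx": 6.8, "ty": -5.1, "tz": -43.9, "twist": -0.093}, {"tx": 6.8, "ty": -1.0, "tz": -44.1, "twist": -0.093}, {"tx": 6.8, "ty": 3.1, "tz": -44.0, "twist": -0.093}, {"tx": 6.8, "ty": 7.2, "tz": -43.6, "twist": -0.093}, {"tx": 6.8, "ty": 11.3, "tz": -42.7, "twist": -0.093}, {"tx": 6.8, "ty": 15.2, "tz": -41.5, "twist": -0.093}, {"tx": 6.8, "ty": 19.0, "tz": -39.9, "twist": -0.093}, {"tx": 6.8, "ty": 22.7, "tz": -37.9, "twist": -0.093}, {"tx": 6.8, "ty": 26.1, "tz": -35.6, "twist": -0.093}, {"tx": 6.8, "ty": 29.3, "tz": -33.0, "twist": -0.093}, {"tx": 6.8, "ty": 32.3, "tz": -30.2, "twist": -0.093}, {"tx": 6.8, "ty": 34.9, "tz": -27.0, "twist": -0.093}, {"tx": 6.8, "ty": 37.3, "tz": -23.6, "twist": -0.093}]
```

Request:
{"fn": "drive_tool", "kwargs": {
  "commands": [
    {"tx": 0,"ty": -17,"tz": -41,"twist": -0.09},
    {"tx": 0,"ty": -13,"tz": -42,"twist": -0.09},
    {"tx": 0,"ty": -9,"tz": -43,"twist": -0.09},
    {"tx": 0,"ty": -5,"tz": -44,"twist": -0.09},
    {"tx": 0,"ty": -1,"tz": -44,"twist": -0.09},
    {"tx": 5,"ty": 3,"tz": -44,"twist": -0.09},
    {"tx": 5,"ty": 7,"tz": -44,"twist": -0.09},
    {"tx": 10,"ty": 11,"tz": -43,"twist": -0.09},
    {"tx": 10,"ty": 15,"tz": -42,"twist": -0.09},
    {"tx": 15,"ty": 19,"tz": -40,"twist": -0.09},
    {"tx": 15,"ty": 23,"tz": -38,"twist": -0.09},
    {"tx": 15,"ty": 26,"tz": -36,"twist": -0.09}
  ]
}}

```text
clock: 1.35
ee_pos: [580.2, -183.4, 141.1]
ee_rot: [0.456, 0.541, 0.455, -0.541]
wrist_force: [0.6, -0.9, 0.2]
grip_width: 93.3
```

```bash
python3 - <<'E'
from h import *
plan([*h2w((130,-60)),110],YAW)
E
```

```text
from [ 580.2 -183.4  141.1] -9.83 d [123.3 100.5 -31.1] 21.83 n 4 toolx [ 0.0016 -0.001  -1.    ]
[{"tx": 7.8, "ty": 26.1, "tz": -30.0, "twist": -0.095}, {"tx": 7.8, "ty": 28.8, "tz": -27.4, "twist": -0.095}, {"tx": 7.8, "ty": 31.3, "tz": -24.5, "twist": -0.095}, {"tx": 7.8, "ty": 33.5, "tz": -21.5, "twist": -0.095}]
```

Request:
{"fn": "drive_tool", "kwargs": {
  "commands": [
    {"tx": 8,"ty": 26,"tz": -30,"twist": -0.1},
    {"tx": 8,"ty": 29,"tz": -27,"twist": -0.1},
    {"tx": 8,"ty": 31,"tz": -25,"twist": -0.1},
    {"tx": 8,"ty": 34,"tz": -22,"twist": -0.1},
    {"tx": 0,"ty": 0,"tz": 0,"twist": 0}
  ]
}}

```text
clock: 1.85
ee_pos: [707.8, -70.7, 102.8]
ee_rot: [0.558, 0.432, 0.56, -0.433]
wrist_force: [-0.4, -0.2, -0.6]
grip_width: 92.6
```

```bash
python3 - <<'E'
from h import *
s=snap('wrist','wrist1.png');o=get_obs();print(o['ee_pos'],o['clock'])
E
```

```text
[706.58982467 -72.3318909  103.14674053] 1.9
```

View pics/wrist1.png

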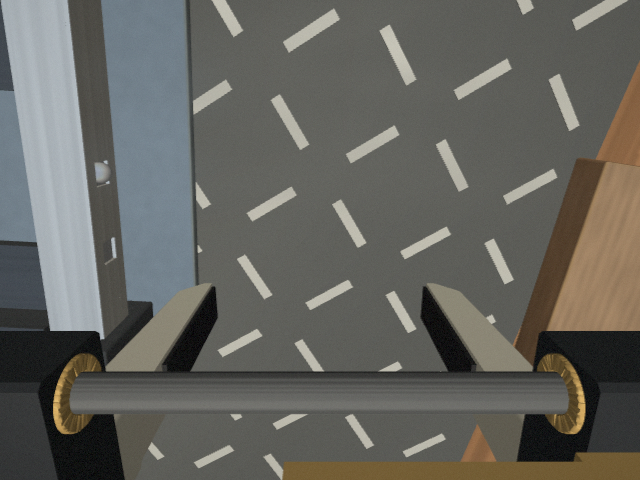

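```bash
python3 - <<'E'
from h import *
s=dict(np.load('pics/wrist1.png.npz'))
im=s['pixels'][120:310,40:170];cv2.imwrite('pics/z1.png',cv2.resize(im[:,:,::-1],None,fx=4,fy=4,interpolation=cv2.INTER_CUBIC)[:600])
cv2.imwrite('pics/z1.png',cv2.resize(im[:,:,::-1],None,fx=3,fy=3,interpolation=cv2.INTER_CUBIC))
P=cloud(s)
z=P[...,2]
m=(z>65)&(z<70)&(np.mgrid[:480,:640][1]<120)&(np.mgrid[:480,:640][0]<325)
p=P[m];print(np.median(z[m]),m.sum())
# right edge of tube top per row
e=[];el=[]
for v in range(5,320,5):
    u=np.where(m[v])[0]
    if len(u)>5: e.append(P[v,u.max()][:2]);el.append(P[v,u.min()][:2])
for q in (e,el):
    q=np.array(q);f=np.polyfit(q[:,1],q[:,0],1);print('yaw',np.rad2deg(-np.arctan(f[0])),'x at y=-51',np.polyval(f,-51.2),np.std(q[:,0]-np.polyval(f,q[:,1])))
for uv in [(102,173),(110,250)]:
    w=onplane(s,uv,52);print(uv,w,P[uv[1],uv[0]])
E
```

```text
66.93135075814745 20298
yaw 11.288027889408538 x at y=-51 582.1016075011557 0.2607280321094677
yaw 11.39202645555166 x at y=-51 551.5684766734062 0.5097047772986492
(102, 173) [581.64559668 -48.67587858  52.        ] [584.2458343  -47.32509859  57.27173013]
(110, 250) [590.52775101 -91.48918458  52.        ] [587.23379325 -94.79245682  44.71730933]
```

View pics/z1.png

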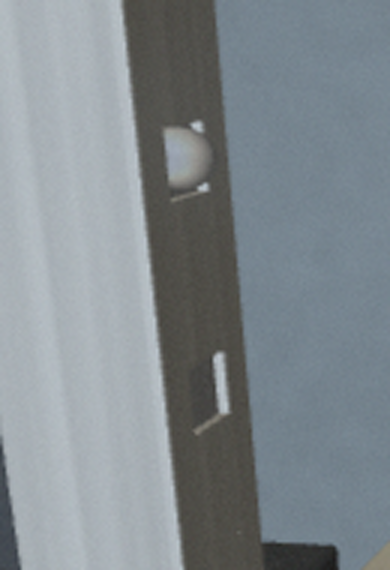

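```bash
python3 - <<'E'
from h import *
s=dict(np.load('pics/wrist1.png.npz'))
f=lambda a:onplane(s,(a[0]/3+40-.33,a[1]/3+120-.33),45.5)[:2]
c=np.deg2rad(11.4);yh=np.array([-np.sin(c),np.cos(c)]);xh=np.array([np.cos(c),np.sin(c)])
for a,b in [((203,122),(222,352)),((209,190),(229,412))]:
    A,B=f(a),f(b);print(A,B,(A-B)@yh,(A-B)@xh)
print('corner y mean',[f(a)@yh for a in [(203,122),(209,190),(222,352),(229,412)]])
E
```

```text
[580.58114248 -42.62255784] [588.80259287 -85.91148258] 44.05991512764093 0.49712290216972926
[582.98838508 -54.9153521 ] [591.49156882 -97.91607211] 43.83308299655942 0.16398203881721315
corner y mean [np.float64(-156.53778933240312), np.float64(-169.06387037159107), np.float64(-200.59770446004404), np.float64(-212.8969533681505)]
```

```bash
sed -i 's/^H0=.*/H0=np.array([566.5,-51.6]);YAW=np.deg2rad(11.4)/' h.py; python3 - <<'E'
from h import *
plan([*h2w((0,0)),95],YAW)
E
```

```text
from [706.6 -72.3 103.1] 14.29 d [-140.1   20.7   -8.1] -2.89 n 4 toolx [-4.e-03  3.e-04 -1.e+00]
[{"tx": 2.0, "ty": -32.7, "tz": -13.7, "twist": 0.013}, {"tx": 2.0, "ty": -32.8, "tz": -13.3, "twist": 0.013}, {"tx": 2.0, "ty": -33.0, "tz": -12.8, "twist": 0.013}, {"tx": 2.0, "ty": -33.2, "tz": -12.4, "twist": 0.013}]
```

Request:
{"fn": "drive_tool", "kwargs": {
  "commands": [
    {"tx": 2,"ty": -33,"tz": -13.5,"twist": 0.013},
    {"tx": 2,"ty": -33,"tz": -13,"twist": 0.013},
    {"tx": 2,"ty": -33,"tz": -13,"twist": 0.013},
    {"tx": 2,"ty": -33,"tz": -12.5,"twist": 0.013},
    {"tx": 0,"ty": 0,"tz": 0,"twist": 0}
  ],
  "grip": 65,
  "squeeze": 20
}}

```text
clock: 2.4
ee_pos: [557.0, -54.1, 94.5]
ee_rot: [0.543, 0.45, 0.546, -0.453]
wrist_force: [1.7, -0.1, 0.2]
grip_width: 65.7
```

```bash
python3 - <<'E'
from h import *
s=snap('wrist','wrist2.png')
plan([*h2w((0,0)),80],YAW,n=2)
P=cloud(s);z=P[...,2];m=(z>64)&(z<70.5)
T=s['T']
o=get_obs();M=q2R(o['ee_rot']);p=np.array(o['ee_pos'])
V,U=np.mgrid[:480,:640]
for v in range(20,300,40):
    u=np.where(m[v])[0]
    if len(u): 
        a=(P[v,u.min()]-p)@M;b=(P[v,u.max()]-p)@M;print(v,u.min(),u.max(),a.round(1),b.round(1),((a+b)/2)[1].round(2))
E
```

```text
from [559.5 -54.6  95.2] 10.68 d [  7.    3.  -15.2] 0.72 n 2 toolx [-3.8e-03 -8.0e-04 -1.0e+00]
[{"tx": 7.6, "ty": 3.7, "tz": -0.8, "twist": -0.006}, {"tx": 7.6, "ty": 3.7, "tz": -0.8, "twist": -0.006}]
100 306 370 [ 30.   -7.9 -90.1] [ 27.3  21.3 -90. ] 6.73
140 306 369 [ 28.3  -8.  -72.2] [ 28.2  21.6 -72.2] 6.81
180 307 368 [ 27.4  -7.7 -53.5] [ 27.1  21.7 -53.6] 7.0
220 308 367 [ 29.1  -7.4 -33.3] [ 29.3  22.1 -33.3] 7.36
260 309 366 [ 28.3  -7.  -12.4] [ 28.3  22.2 -12.4] 7.59
```

View pics/wrist2.png

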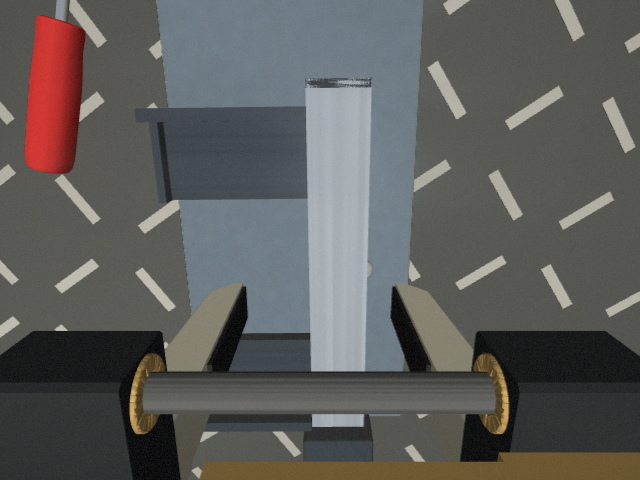

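```bash
python3 - <<'E'
from h import *
s=dict(np.load('pics/wrist2.png.npz'))
im=s['pixels'][230:330,330:420];cv2.imwrite('pics/z2.png',cv2.resize(im[:,:,::-1],None,fx=5,fy=5,interpolation=cv2.INTER_CUBIC))
o=get_obs();M=q2R(o['ee_rot']);p=np.array(o['ee_pos'])
for v in (262,268,269,275): print(v,(onplane(s,(369,v),52)-p)@M)
E
```

```text
262 [43.05416612 25.69338288 -6.05647489]
268 [43.05407258 25.81727821 -2.52631057]
269 [43.05405691 25.83803612 -1.93485295]
275 [43.05396237 25.96324213  1.63265664]
```

View pics/z2.png

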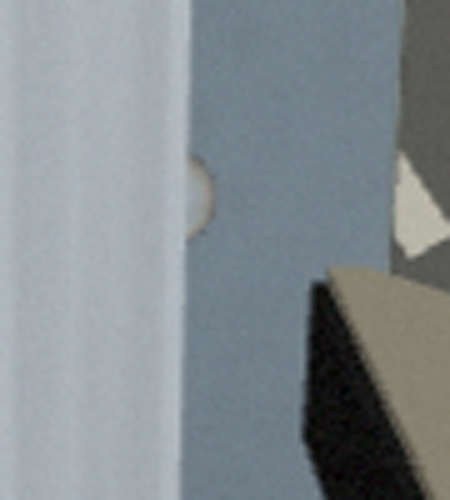

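Request:
{"fn": "drive_tool", "kwargs": {
  "commands": [
    {"tx": 10,"ty": 8.7,"tz": -2,"twist": -0.012},
    {"tx": 0,"ty": 0,"tz": 0,"twist": 0},
    {"tx": 0,"ty": 0,"tz": 0,"twist": 0}
  ]
}}

```text
clock: 2.75
ee_pos: [570.7, -52.5, 85.2]
ee_rot: [0.547, 0.448, 0.546, -0.449]
wrist_force: [-1.0, -0.4, 1.3]
grip_width: 65.2
```

```bash
cat > chk.py <<'E'
from h import *
import sys
s=snap('wrist',sys.argv[1])
P=cloud(s);z=P[...,2];m=(z>64)&(z<70.5)
o=get_obs();M=q2R(o['ee_rot']);p=np.array(o['ee_pos']);print(p,np.rad2deg(np.arctan2(M[1,1],M[0,1])),M[:,0],o['wrist_force'],o['clock'],o['grip_width'])
for v in range(100,350,40):
    u=np.where(m[v,230:410])[0]+230
    if len(u): 
        a=(P[v,u.min()]-p)@M;b=(P[v,u.max()]-p)@M;print(v,u.min(),u.max(),a.round(1),b.round(1),((a+b)/2)[1].round(2))
E
python3 chk.py wrist3.png
```

```text
[570.56617997 -52.41559137  85.08187501] 11.284572832325898 [-6.76211455e-04 -1.48777407e-03 -9.99998665e-01] [-0.10835764 -0.00748929 -0.76288152] 2.8 65.13388376853523
100 275 343 [ 17.5 -18.4 -88.5] [ 17.8  11.1 -88.5] -3.65
140 276 342 [ 17.7 -18.5 -71.6] [ 16.9  10.9 -71.6] -3.81
180 277 342 [ 17.4 -18.6 -53.8] [ 18.8  11.3 -53.6] -3.63
220 279 341 [ 18.5 -18.3 -34.7] [ 17.6  11.1 -34.9] -3.61
260 280 340 [ 17.8 -18.3 -14.8] [ 18.5  10.9 -14.5] -3.68
300 281 340 [ 17.7 -18.4   6.4] [18.5 11.3  6.8] -3.56
340 282 339 [ 17.  -18.4  28.6] [18.2 11.1 29.3] -3.66
```

View pics/wrist3.png

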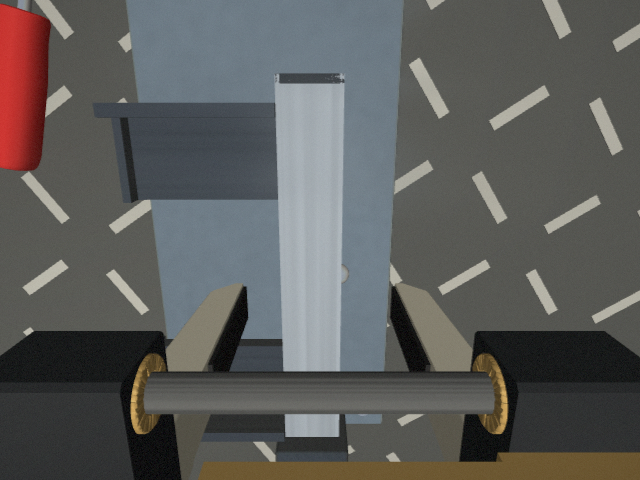

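```bash
python3 - <<'E'
from h import *
print(np.array(snapshot('wrist')['T_tool_cam']).round(4))
s=dict(np.load('pics/wrist3.png.npz'))
K=s['mtx'];T=np.array([[0,0,0,0]])
S=snapshot('wrist');T=np.array(S['T_tool_cam']);d=S['depth']
def tp(u,v):
    q=np.array([(u-K[0,2])/K[0,0]*d[v,u],-(v-K[1,2])/K[1,1]*d[v,u],-d[v,u],1]);return (T@q)[:3].round(1)
for v in (295,310,330,350):
    print(v,[(u,tp(u,v).tolist()) for u in (225,235,240,244,393,398,402,412)])
print(np.round(get_obs()['ee_pos'],2),get_obs()['clock'])
im=S['pixels'][270:370,160:480];cv2.imwrite('pics/z3.png',im[:,:,::-1].repeat(2,0).repeat(2,1))
g=S['pixels'].astype(int).sum(2)
for v in (295,305,315,325): print(v,g[v,225:290].tolist(),g[v,370:420].tolist())
E
```

```text
[[-5.000000e-04  2.835000e-01 -9.590000e-01 -1.660685e+02]
 [ 1.000000e+00  3.000000e-04 -4.000000e-04  3.093000e-01]
 [ 2.000000e-04 -9.590000e-01 -2.835000e-01 -8.020660e+01]
 [ 0.000000e+00  0.000000e+00  0.000000e+00  1.000000e+00]]
295 [(225, [-12.7, -38.7, -10.3]), (235, [-11.8, -34.7, -9.9]), (240, [-10.7, -32.9, -9.4]), (244, [-5.3, -32.3, -6.9]), (393, [-5.4, 32.8, -6.9]), (398, [-9.2, 34.2, -8.7]), (402, [-13.1, 35.0, -10.5]), (412, [-13.5, 39.0, -10.6])]
310 [(225, [-27.6, -35.3, -10.9]), (235, [-23.2, -32.5, -8.7]), (240, [-15.6, -32.2, -4.9]), (244, [-7.9, -32.1, -1.0]), (393, [-7.1, 32.8, -0.6]), (398, [-17.6, 32.7, -5.9]), (402, [-22.9, 33.1, -8.5]), (412, [-26.6, 36.1, -10.3])]
330 [(225, [-39.5, -32.8, -9.0]), (235, [-27.6, -32.0, -2.4]), (240, [-17.9, -32.2, 3.1]), (244, [75.5, -50.0, 55.6]), (393, [84.4, 52.4, 60.6]), (398, [-19.7, 32.8, 2.1]), (402, [-27.7, 32.5, -2.4]), (412, [-38.1, 33.7, -8.3])]
350 [(225, [-43.5, -32.2, -3.5]), (235, [-28.5, -32.3, 5.9]), (240, [34.9, -44.5, 45.5]), (244, [35.3, -42.3, 45.8]), (393, [85.2, 53.4, 77.0]), (398, [84.6, 56.8, 76.7
[... 1595 characters left out ...]
, 373, 361, 356, 256, 245, 127, 36, 34, 53, 36, 33, 29, 51, 59, 35, 39, 29, 29, 35, 39, 74, 77, 50, 224, 255, 343, 364, 371, 371, 377, 370, 371, 369, 375, 376]
325 [145, 89, 75, 53, 70, 19, 20, 27, 17, 29, 38, 68, 41, 7, 47, 41, 38, 20, 45, 17, 262, 355, 369, 371, 377, 377, 370, 375, 373, 376, 377, 377, 373, 373, 372, 369, 374, 374, 381, 375, 374, 364, 374, 371, 375, 369, 369, 371, 360, 368, 372, 371, 377, 369, 369, 369, 371, 421, 499, 515, 517, 509, 505, 511, 512] [375, 360, 367, 363, 371, 373, 367, 372, 376, 372, 369, 375, 360, 369, 373, 367, 360, 333, 490, 425, 289, 264, 183, 84, 49, 47, 45, 35, 47, 43, 2, 42, 43, 66, 46, 51, 34, 47, 35, 74, 82, 72, 142, 238, 298, 357, 368, 371, 376, 370]
```

View pics/z3.png

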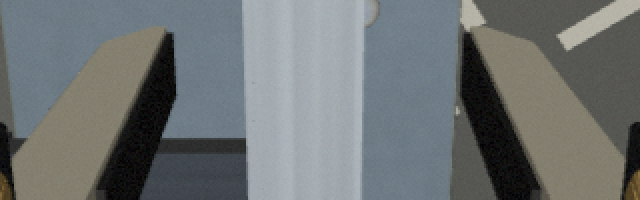

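```bash
python3 - <<'E'
from h import *
for k in range(2):
    s=snap('wrist');S=s
    o=get_obs();M=q2R(o['ee_rot']);p=np.array(o['ee_pos']);print(p.round(2))
    g=S['pixels'].astype(int)
    r=g[255:295,341:352].sum(2)
    w=(onplane(s,(344,273),52)-p)@M;print(w.round(2))
    d=S['depth'];P=cloud(s);
    m=(np.abs(P[...,2]-67)<3)
    for v in (200,260,300):
        u=np.where(m[v,260:360])[0]+260
        K=s['mtx'];dd=d[v,u]
        xc=(u-K[0,2])/K[0,0]*dd;print(v,u.min(),u.max(),xc.min().round(2),xc.max().round(2),((xc.min()+xc.max())/2).round(2))
    fz=[]
    for v in range(290,340):
        for u in range(200,245):
            q=(P[v,u]-p)@M
            if abs(q[1]+32)<3: fz.append(q)
    fz=np.array(fz);print('pad z range',np.percentile(fz[:,2],[0,2,50,98,100]).round(1),np.percentile(fz[:,0],[0,100]))
im=S['pixels'][240:300,320:370];cv2.imwrite('pics/z4.png',cv2.resize(im[:,:,::-1],None,fx=8,fy=8))
print(o['clock'])
E
```

```text
[570.05 -52.24  85.37]
[33.36 13.92 -2.02]
200 279 343 -18.56 11.31 -3.63
260 281 342 -18.41 11.32 -3.55
300 282 341 -18.49 11.16 -3.67
pad z range [-11.1 -10.6  -8.3   5.    7. ] [-48.53267539  -3.27323896]
[569.95 -52.23  85.43]
[33.41 13.95 -2.03]
200 280 343 -18.27 11.34 -3.47
260 281 342 -18.51 11.44 -3.53
300 282 341 -18.56 11.22 -3.67
pad z range [-11.2 -10.6  -8.3   5.1   6.6] [-48.36242364  -3.70783699]
3.0
```

View pics/z4.png

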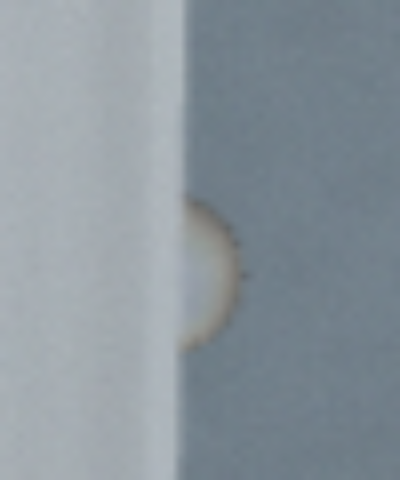

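Request:
{"fn": "drive_tool", "kwargs": {
  "commands": [
    {"tx": 0,"ty": -3.6,"tz": -1.6,"twist": 0},
    {"tx": 0,"ty": 0,"tz": 0,"twist": 0},
    {"tx": 0,"ty": 0,"tz": 0,"twist": 0}
  ]
}}

```text
clock: 3.3
ee_pos: [565.8, -51.3, 85.5]
ee_rot: [0.547, 0.448, 0.547, -0.449]
wrist_force: [0.8, -0.6, -1.1]
grip_width: 65.1
```

```bash
python3 chk.py wrist4.png; python3 - <<'E'
from h import *
s=dict(np.load('pics/wrist4.png.npz'))
im=s['pixels'][230:350,230:410];cv2.imwrite('pics/z5.png',cv2.resize(im[:,:,::-1],None,fx=4,fy=4))
E
```

```text
[565.74311266 -51.25940687  85.54806281] 11.290347986911204 [-7.35036339e-04 -1.39873936e-03 -9.99998752e-01] [ 0.90584698 -0.06976159 -0.01087346] 3.35 64.56990412262965
100 286 354 [ 18.9 -13.9 -88.6] [ 18.1  15.8 -88.5] 0.95
140 287 353 [ 18.4 -13.8 -71.6] [ 17.8  15.7 -71.6] 0.97
180 288 352 [ 19.  -13.8 -53.6] [ 18.6  15.8 -53.7] 0.99
220 288 351 [ 18.6 -14.2 -34.7] [ 19.1  15.8 -34.6] 0.81
260 289 350 [ 19.1 -14.1 -14.4] [ 18.8  15.7 -14.5] 0.78
300 290 349 [ 19.7 -14.1   7.3] [17.9 15.6  6.4] 0.73
340 291 348 [ 18.8 -14.   29.6] [18.3 15.6 29.3] 0.79
```

View pics/z5.png

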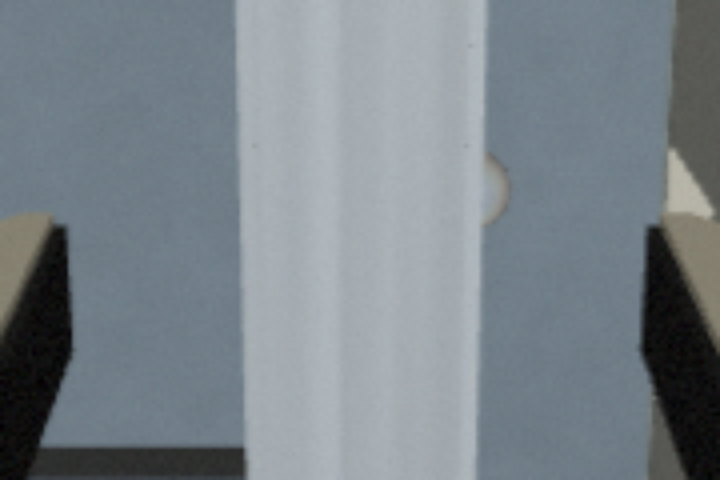

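Request:
{"fn": "drive_tool", "kwargs": {
  "commands": [
    {"tx": 15,"ty": 0.8,"tz": 0.3,"twist": 0},
    {"tx": 20,"ty": 0,"tz": 0,"twist": 0},
    {"tx": 15,"ty": 0,"tz": 0,"twist": 0},
    {"tx": 0,"ty": 0,"tz": 0,"twist": 0},
    {"tx": 0,"ty": 0,"tz": 0,"twist": 0}
  ]
}}

```text
clock: 3.85
ee_pos: [566.5, -51.5, 31.2]
ee_rot: [0.547, 0.448, 0.547, -0.449]
wrist_force: [0.5, 0.9, 0.2]
grip_width: 64.8
```

```bash
python3 chk.py wrist5.png
```

```text
[566.35054336 -51.44008161  31.25955293] 11.294608052722758 [-0.00102018 -0.0013943  -0.99999851] [ 0.37680058  0.50270183 -1.14502884] 3.9 65.12730447520215
100 270 366 [-36.1 -14.5 -86.1] [-36.8  14.9 -86. ] 0.22
140 271 365 [-36.1 -14.6 -74.1] [-37.7  14.9 -74.2] 0.16
180 272 364 [-35.3 -14.8 -61.4] [-36.6  15.1 -61.6] 0.17
220 274 362 [-35.9 -14.5 -48.1] [-35.5  15.  -48. ] 0.25
260 275 361 [-35.2 -14.7 -33.7] [-36.5  15.  -34.1] 0.15
300 276 360 [-36.1 -14.7 -19. ] [-35.7  15.1 -18.8] 0.24
340 230 409 [-35.9 -32.   -2.9] [-38.   33.   -4.1] 0.49
```

View pics/wrist5.png

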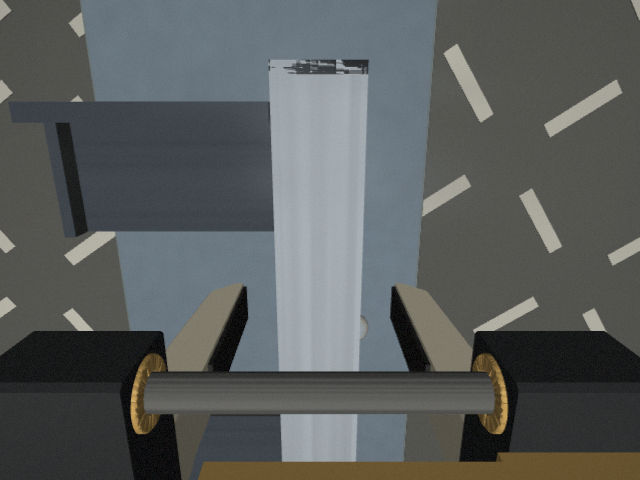

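Request:
{"fn": "drive_tool", "kwargs": {
  "commands": [
    {"tx": 0},
    {"tx": 0},
    {"tx": 0},
    {"tx": 0},
    {"tx": 0},
    {"tx": 0}
  ],
  "grip": 0,
  "squeeze": 22
}}

```text
$.commands[0]: bad value
```

```bash
python3 -c "
from h import *
o=get_obs();print(o)"
```

```text
{'clock': 3.9, 'joint_pos': array([-0.17168009,  0.6375024 ,  1.72987967, -0.0022125 ,  0.77497879,
       -0.36722765]), 'qvel': array([-0.0003005 , -0.01491312, -0.00403464, -0.00088066,  0.00436699,
        0.0010492 ]), 'effort': array([ 1.77968113e-02, -5.80881643e+01, -2.14493501e+01,  4.80272120e-02,
       -2.44944950e-02,  1.19882247e-03]), 'ee_pos': array([566.35054336, -51.44008161,  31.25955293]), 'ee_rot': array([ 0.54680915,  0.44776071,  0.5467418 , -0.4489805 ]), 'wrist_force': array([ 0.37680058,  0.50270183, -1.14502884]), 'wrist_torque': array([-0.03928429, -0.07910515,  0.00472749]), 'grip_width': 65.12730447520215}
```

Request:
{"fn": "drive_tool", "kwargs": {
  "commands": [
    {"tx": 0,"ty": 0,"tz": 0,"twist": 0},
    {"tx": 0,"ty": 0,"tz": 0,"twist": 0},
    {"tx": 0,"ty": 0,"tz": 0,"twist": 0},
    {"tx": 0,"ty": 0,"tz": 0,"twist": 0},
    {"tx": 0,"ty": 0,"tz": 0,"twist": 0},
    {"tx": 0,"ty": 0,"tz": 0,"twist": 0}
  ],
  "grip": 0,
  "squeeze": 22
}}

```text
clock: 4.5
ee_pos: [566.5, -51.8, 33.1]
ee_rot: [0.547, 0.448, 0.546, -0.449]
wrist_force: [2.8, 0.8, -2.8]
grip_width: 29.7
```

Request:
{"fn": "drive_tool", "kwargs": {
  "commands": [
    {"tx": 0,"ty": 0,"tz": -2,"twist": 0}
  ]
}}

```text
clock: 4.6
ee_pos: [566.3, -50.5, 33.2]
ee_rot: [0.548, 0.447, 0.546, -0.449]
wrist_force: [1.8, -7.1, -2.9]
grip_width: 30.2
```

Request:
{"fn": "drive_tool", "kwargs": {
  "commands": [
    {"tx": 0,"ty": 0,"tz": -2,"twist": 0}
  ]
}}

```text
clock: 4.7
ee_pos: [566.0, -49.3, 33.1]
ee_rot: [0.548, 0.447, 0.546, -0.449]
wrist_force: [0.2, -7.0, -2.8]
grip_width: 29.8
```

Request:
{"fn": "drive_tool", "kwargs": {
  "commands": [
    {"tx": 0,"ty": 0,"tz": -2,"twist": 0}
  ]
}}

```text
clock: 4.8
ee_pos: [565.8, -48.1, 33.2]
ee_rot: [0.549, 0.447, 0.545, -0.449]
wrist_force: [0.1, -9.2, -2.7]
grip_width: 30.0
```

Request:
{"fn": "drive_tool", "kwargs": {
  "commands": [
    {"tx": 0,"ty": 0,"tz": -3,"twist": 0},
    {"tx": 0,"ty": 0,"tz": -3,"twist": 0}
  ]
}}

```text
clock: 5.0
ee_pos: [565.1, -44.5, 33.2]
ee_rot: [0.55, 0.446, 0.544, -0.45]
wrist_force: [0.4, -6.5, -0.8]
grip_width: 30.0
```

Request:
{"fn": "drive_tool", "kwargs": {
  "commands": [
    {"tx": 0,"ty": 0,"tz": -3,"twist": 0},
    {"tx": 0,"ty": 0,"tz": -3,"twist": 0}
  ]
}}

```text
clock: 5.2
ee_pos: [564.2, -40.2, 33.1]
ee_rot: [0.55, 0.446, 0.544, -0.45]
wrist_force: [0.1, -7.1, -1.5]
grip_width: 29.6
```

```bash
python3 chk.py wrist6.png; python3 - <<'E'
from h import *
s=snap('scene','scene1.png');a=s['pixels'][205:295,230:390]
b=dict(np.load('pics/scene0.png.npz'))['pixels'][205:295,230:390]
cv2.imwrite('pics/z6.png',np.vstack([cv2.resize(x[:,:,::-1],(530,298),interpolation=cv2.INTER_CUBIC) for x in (b,a)]))
E
```

```text
[564.10487809 -39.70146216  33.15859438] 11.308461372347802 [ 0.00314138 -0.01036443 -0.99994135] [ 0.51589653 -2.88888364 -0.29477593] 5.25 30.212282337864444
100 270 366 [-35.2 -14.7 -85.7] [-34.8  15.  -85.7] 0.15
140 272 365 [-34.6 -14.6 -73.6] [-33.7  15.2 -73.6] 0.33
180 274 363 [-34.1 -14.4 -60.8] [-34.4  14.9 -60.8] 0.26
220 274 362 [-33.9 -14.8 -47.2] [-34.8  14.9 -47.4] 0.05
260 276 361 [-34.5 -14.5 -33. ] [-34.2  15.1 -32.9] 0.28
300 277 359 [-33.2 -14.8 -17.2] [-33.9  14.9 -17.5] 0.04
340 278 359 [-36.  -14.6  -2.5] [-35.   15.2  -1.9] 0.32
```

View pics/z6.png

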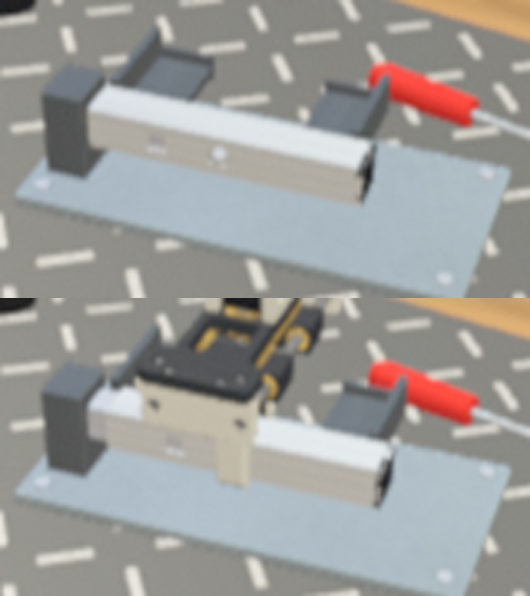

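View pics/wrist6.png

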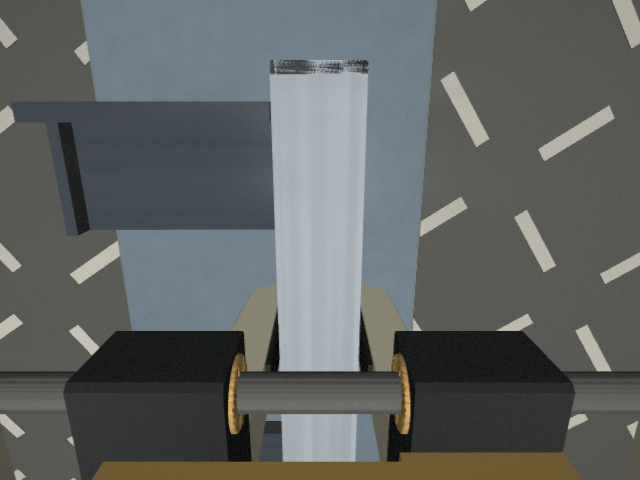

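Request:
{"fn": "drive_tool", "kwargs": {
  "commands": [
    {"tx": 0,"ty": 0,"tz": -3,"twist": 0},
    {"tx": 0,"ty": 0,"tz": -3,"twist": 0},
    {"tx": 0,"ty": 0,"tz": -3,"twist": 0},
    {"tx": 0,"ty": 0,"tz": -3,"twist": 0},
    {"tx": 0,"ty": 0,"tz": -3,"twist": 0},
    {"tx": 0,"ty": 0,"tz": -3,"twist": 0},
    {"tx": 0,"ty": 0,"tz": -3,"twist": 0},
    {"tx": 0,"ty": 0,"tz": -3,"twist": 0}
  ]
}}

```text
clock: 6.1
ee_pos: [560.3, -20.4, 33.2]
ee_rot: [0.552, 0.445, 0.542, -0.452]
wrist_force: [0.5, -7.0, -0.4]
grip_width: 29.8
```

```bash
cat > st.py <<'E'
from h import *
o=get_obs();M=q2R(o['ee_rot']);p=np.array(o['ee_pos']);c,s=np.cos(YAW),np.sin(YAW)
d=p[:2]-[566.5,-51.8];f=o['wrist_force'];print('travel',round(-s*d[0]+c*d[1],2),'lat',round(c*d[0]+s*d[1],2),'z',p[2].round(1),'F_h',round(c*f[0]+s*f[1],1),round(-s*f[0]+c*f[1],1),round(f[2],1),'yaw',np.rad2deg(np.arctan2(M[1,1],M[0,1])).round(2),M[:,0].round(4),round(o['grip_width'],1),o['clock'])
E
python3 st.py
```

```text
travel 31.98 lat 0.08 z 33.2 F_h -0.9 -7.0 -0.4 yaw 11.29 [ 0.005  -0.016  -0.9999] 29.8 6.1
```

Request:
{"fn": "drive_tool", "kwargs": {
  "commands": [
    {"tx": 0,"ty": 0,"tz": -3,"twist": 0},
    {"tx": 0,"ty": 0,"tz": -2.5,"twist": 0},
    {"tx": 0,"ty": 0,"tz": -2,"twist": 0}
  ]
}}

```text
clock: 6.4
ee_pos: [559.0, -14.4, 33.2]
ee_rot: [0.552, 0.445, 0.541, -0.452]
wrist_force: [-0.4, -5.2, -1.0]
grip_width: 29.8
```

```bash
python3 st.py
```

```text
travel 38.14 lat 0.09 z 33.2 F_h -1.4 -5.0 -1.0 yaw 11.28 [ 0.0056 -0.018  -0.9998] 29.8 6.4
```

Request:
{"fn": "drive_tool", "kwargs": {
  "commands": [
    {"tx": 0,"ty": 0,"tz": -1.5,"twist": 0}
  ]
}}

```text
clock: 6.5
ee_pos: [558.8, -13.2, 33.1]
ee_rot: [0.552, 0.445, 0.541, -0.452]
wrist_force: [-0.4, -5.3, -1.2]
grip_width: 30.1
```

```bash
python3 st.py
```

```text
travel 39.38 lat 0.06 z 33.1 F_h -1.4 -5.1 -1.2 yaw 11.28 [ 0.0056 -0.0183 -0.9998] 30.1 6.5
```

Request:
{"fn": "drive_tool", "kwargs": {
  "commands": [
    {"tx": 0,"ty": 0,"tz": -1.5,"twist": 0}
  ]
}}

```text
clock: 6.6
ee_pos: [558.5, -11.7, 33.1]
ee_rot: [0.552, 0.445, 0.541, -0.452]
wrist_force: [-0.0, -3.9, 0.4]
grip_width: 29.5
```

```bash
python3 st.py;  cat > sc.py <<'E'
from h import *
import sys
s=snap('scene',sys.argv[1]+'.png');a=s['pixels'][215:280,240:340]
cv2.imwrite('pics/z_'+sys.argv[1]+'.png',cv2.resize(a[:,:,::-1],None,fx=7,fy=7,interpolation=cv2.INTER_CUBIC))
E
python3 sc.py scene2
```

```text
travel 40.88 lat 0.06 z 33.1 F_h -0.8 -3.8 0.4 yaw 11.27 [ 0.0056 -0.0183 -0.9998] 29.5 6.6
```

View pics/z_scene2.png

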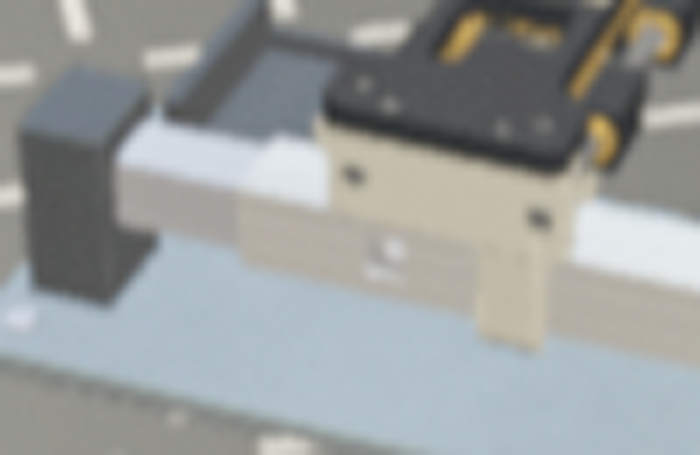

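Request:
{"fn": "drive_tool", "kwargs": {
  "commands": [
    {"tx": 0,"ty": 0,"tz": -1,"twist": 0}
  ]
}}

```text
clock: 6.75
ee_pos: [558.1, -10.0, 33.2]
ee_rot: [0.552, 0.445, 0.541, -0.452]
wrist_force: [1.5, -4.2, -0.5]
grip_width: 30.1
```

```bash
python3 st.py
```

```text
travel 42.61 lat 0.07 z 33.2 F_h 0.7 -4.4 -0.5 yaw 11.27 [ 0.0053 -0.0176 -0.9998] 30.1 6.75
```

Request:
{"fn": "drive_tool", "kwargs": {
  "commands": [
    {"tx": 0,"ty": 0,"tz": -1,"twist": 0}
  ]
}}

```text
clock: 6.85
ee_pos: [558.0, -9.1, 33.2]
ee_rot: [0.552, 0.445, 0.541, -0.452]
wrist_force: [0.3, -4.2, 0.1]
grip_width: 29.5
```

```bash
python3 st.py; python3 sc.py scene3
```

```text
travel 43.53 lat 0.06 z 33.2 F_h -0.5 -4.2 0.1 yaw 11.28 [ 0.0054 -0.0179 -0.9998] 29.5 6.85
```

View pics/z_scene3.png

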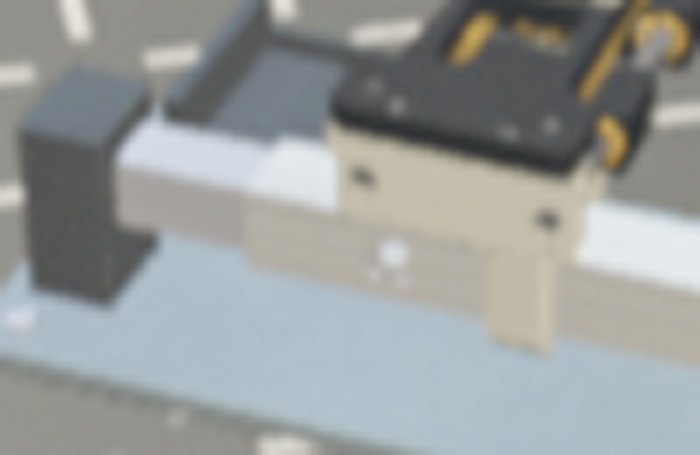

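Request:
{"fn": "drive_tool", "kwargs": {
  "commands": [
    {"tx": 0,"ty": 0,"tz": 0,"twist": 0},
    {"tx": 0,"ty": 0,"tz": 0,"twist": 0}
  ]
}}

```text
clock: 7.1
ee_pos: [558.0, -9.0, 33.2]
ee_rot: [0.552, 0.445, 0.541, -0.452]
wrist_force: [0.3, -1.6, -0.2]
grip_width: 30.0
```

```bash
python3 st.py; python3 sc.py scene4
```

```text
travel 43.64 lat 0.09 z 33.2 F_h 0.0 -1.7 -0.2 yaw 11.28 [ 0.0054 -0.0178 -0.9998] 30.0 7.1
```

View pics/z_scene4.png

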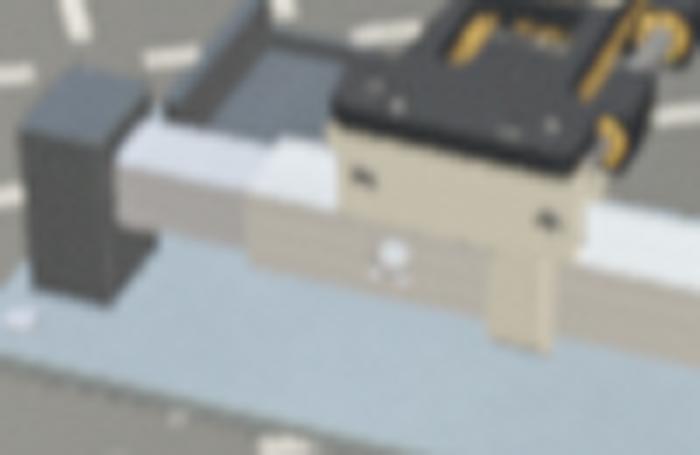

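Request:
{"fn": "drive_tool", "kwargs": {
  "commands": [
    {"tx": 0,"ty": 0,"tz": 0,"twist": 0},
    {"tx": 0,"ty": 0,"tz": 0,"twist": 0},
    {"tx": 0,"ty": 0,"tz": 0,"twist": 0},
    {"tx": -20,"ty": 0,"tz": 0,"twist": 0},
    {"tx": -40,"ty": 0,"tz": 0,"twist": 0},
    {"tx": -20,"ty": 0,"tz": -20,"twist": 0},
    {"tx": 0,"ty": 0,"tz": -40,"twist": 0},
    {"tx": 0,"ty": 30,"tz": -20,"twist": 0},
    {"tx": 0,"ty": 0,"tz": 0,"twist": 0}
  ],
  "grip": 65
}}

```text
clock: 8.05
ee_pos: [571.7, 80.1, 115.5]
ee_rot: [0.552, 0.446, 0.541, -0.452]
wrist_force: [-0.3, -0.5, 1.1]
grip_width: 64.6
```

```bash
python3 st.py; python3 chk.py wrist7.png|head -1; python3 sc.py scene5
```

```text
travel 128.26 lat 31.18 z 115.5 F_h -0.4 -0.4 1.1 yaw 11.16 [ 0.0067 -0.0158 -0.9999] 64.6 8.05
[570.0559654   78.99309024 114.89037234] 11.14800161664114 [ 0.00431385 -0.01620573 -0.99985937] [ 0.10056622 -0.62719476  0.03787773] 8.1 65.11528366756563
```

View pics/wrist7.png

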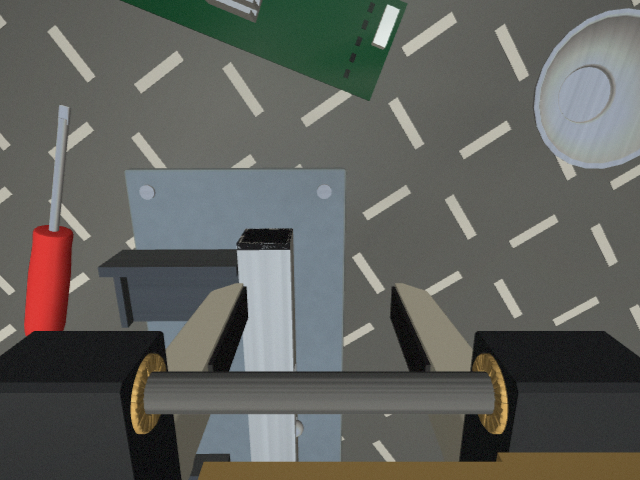

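View pics/z_scene5.png

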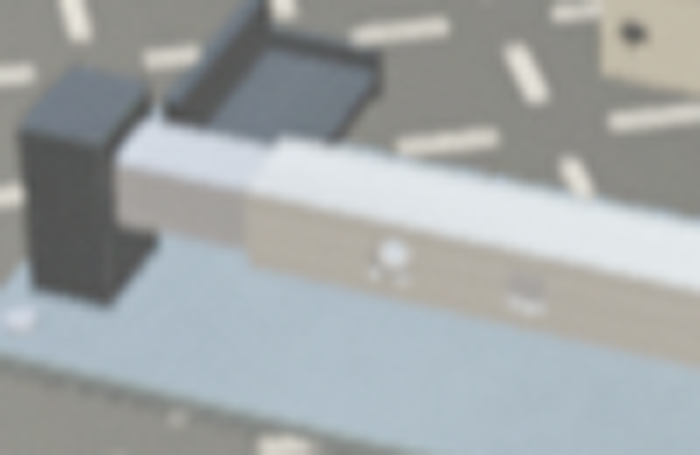

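```bash
python3 - <<'E'
from h import *
s=dict(np.load('pics/wrist7.png.npz'))
im=s['pixels'][410:455,270:330];cv2.imwrite('pics/z7.png',cv2.resize(im[:,:,::-1],None,fx=8,fy=8,interpolation=cv2.INTER_CUBIC))
# long board: average estimates
plan([495.3,221,110],np.deg2rad(-9.6))
E
```

```text
from [569.4  78.  114.5] 11.11 d [-74.1 143.   -4.5] -20.71 n 4 toolx [ 0.0032 -0.0165 -0.9999]
[{"tx": 1.1, "ty": -11.3, "tz": -38.6, "twist": 0.09}, {"tx": 1.1, "ty": -14.7, "tz": -37.5, "twist": 0.09}, {"tx": 1.1, "ty": -18.1, "tz": -36.0, "twist": 0.09}, {"tx": 1.1, "ty": -21.2, "tz": -34.2, "twist": 0.09}]
```

View pics/z7.png

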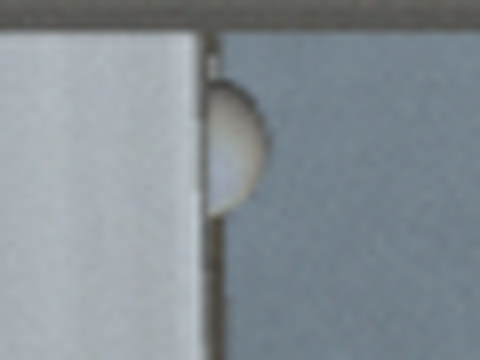

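Request:
{"fn": "drive_tool", "kwargs": {
  "commands": [
    {"tx": 0,"ty": -11,"tz": -38,"twist": 0.09},
    {"tx": 0,"ty": -15,"tz": -36,"twist": 0.09},
    {"tx": 0,"ty": -18,"tz": -34,"twist": 0.09},
    {"tx": 0,"ty": -19,"tz": -30,"twist": 0.09},
    {"tx": 0,"ty": 0,"tz": 0,"twist": 0},
    {"tx": 0,"ty": 0,"tz": 0,"twist": 0}
  ]
}}

```text
clock: 8.75
ee_pos: [493.6, 211.3, 110.5]
ee_rot: [-0.456, -0.54, -0.447, 0.548]
wrist_force: [-0.5, -0.3, -0.1]
grip_width: 64.7
```

```bash
python3 - <<'E'
from h import *
plan([495.3,221,110],np.deg2rad(-9.6))
s=snap('wrist','wrist8.png')
E
```

```text
from [493.6 211.3 110.5] -10.65 d [ 1.7  9.7 -0.5] 1.05 n 1 toolx [-4.000e-04 -1.810e-02 -9.998e-01]
[{"tx": 0.5, "ty": -0.1, "tz": -9.8, "twist": -0.018}]
```

View pics/wrist8.png

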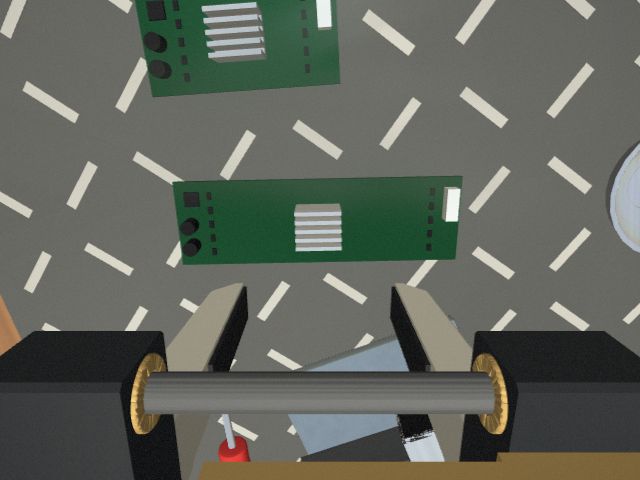

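```bash
cat > bd.py <<'E'
from h import *
import sys
s=snap('wrist',sys.argv[1]);o=get_obs();M=q2R(o['ee_rot']);p=np.array(o['ee_pos'])
hsv=cv2.cvtColor(s['pixels'],cv2.COLOR_RGB2HSV)
g=((hsv[...,0]>50)&(hsv[...,0]<85)&(hsv[...,1]>100)).astype(np.uint8)
c,l,st,ce=cv2.connectedComponentsWithStats(g)
P=cloud(s);Q=(P-p)@M
print('ee',p.round(2),'yaw',np.rad2deg(np.arctan2(M[1,1],M[0,1])).round(2),M[:,0].round(4),o['clock'],'T',np.array(np.linalg.inv(np.block([[M,p[:,None]],[np.zeros(3),1]]))@s['T'])[:3,3].round(2))
i=np.argmax([0 if k==0 else st[k,4]*(ce[k,1]>150) for k in range(c)])
m=l==i
q=Q[m];q=q[~np.isnan(q[:,0])]
r=cv2.minAreaRect(q[:,1:].astype(np.float32));print('board in tool (y,z)',np.round(r[0],2),np.round(r[1],1),round(r[2],2),'x',np.median(q[:,0]))
x,y,w,h=st[i,:4]
top=np.zeros_like(m);top[y:y+h,x:x+w]=1
zt=np.median(q[:,0])
t=top&(Q[...,0]<zt-19)&(Q[...,0]>zt-27)
q=Q[t];r=cv2.minAreaRect(q[:,1:].astype(np.float32));print('sink',np.round(r[0],2),np.round(r[1],1),round(r[2],2),len(q), q[:,1].min(),q[:,1].max())
E
python3 bd.py wrist9.png
```

```text
ee [494.02 210.86 110.52] yaw -10.73 [-3.000e-04 -1.800e-02 -9.998e-01] 8.85 T [-166.04   -0.55  -80.45]
board in tool (y,z) [ -1.11 -12.18] [ 60.4 197. ] 88.86 x 106.33763656252538
sink [ -1.43 -12.23] [26.8 29.7] 88.96 1393 -16.357985563667235 13.514392731707007
```

Request:
{"fn": "drive_tool", "kwargs": {
  "commands": [
    {"tx": 10,"ty": -0.8,"tz": -12,"twist": -0.019},
    {"tx": 25,"ty": 0,"tz": 0,"twist": 0},
    {"tx": 25,"ty": 0,"tz": 0,"twist": 0},
    {"tx": 0,"ty": 0,"tz": 0,"twist": 0},
    {"tx": 0,"ty": 0,"tz": 0,"twist": 0}
  ]
}}

```text
clock: 9.35
ee_pos: [498.4, 220.4, 47.1]
ee_rot: [-0.461, -0.536, -0.452, 0.544]
wrist_force: [-0.4, -0.2, 0.6]
grip_width: 65.0
```

```bash
python3 bd.py wrist10.png
```

```text
ee [498.2  220.32  47.19] yaw -9.57 [ 8.000e-04 -1.760e-02 -9.998e-01] 9.4 T [-1.6603e+02  1.0000e-02 -8.0310e+01]
board in tool (y,z) [-3.5 -1.1] [ 61.  197.1] 89.96 x 43.09516364141016
sink [-3.59 -0.91] [27.1 29.9] 89.6 2573 -18.56703702490435 11.47264813588276
```

View pics/wrist10.png

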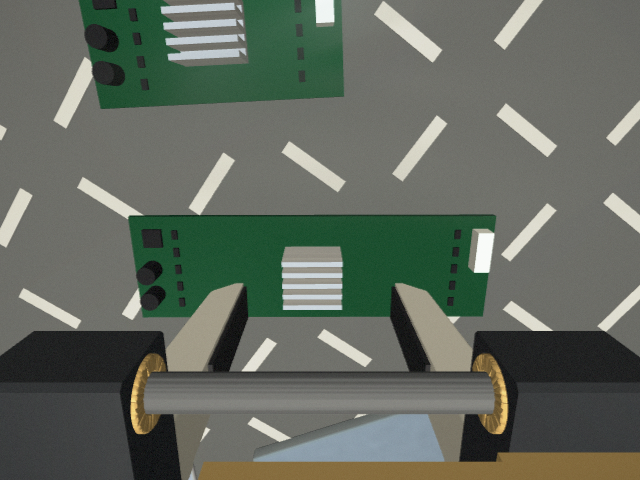

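Request:
{"fn": "drive_tool", "kwargs": {
  "commands": [
    {"tx": 15,"ty": -3.4,"tz": -1,"twist": 0},
    {"tx": 14,"ty": 0,"tz": 0,"twist": 0},
    {"tx": 5,"ty": 0,"tz": 0,"twist": 0},
    {"tx": 0,"ty": 0,"tz": 0,"twist": 0},
    {"tx": 0,"ty": 0,"tz": 0,"twist": 0}
  ]
}}

```text
clock: 9.9
ee_pos: [497.9, 221.8, 15.3]
ee_rot: [-0.462, -0.538, -0.451, 0.542]
wrist_force: [-0.6, -0.2, 0.4]
grip_width: 64.9
```

```bash
python3 bd.py wrist11.png
```

```text
ee [497.91 221.85  15.36] yaw -9.56 [ 0.0063 -0.0157 -0.9999] 9.95 T [-1.6599e+02 -1.3000e-01 -8.0230e+01]
board in tool (y,z) [-2.85 -0.9 ] [ 65.8 197.6] 89.66 x 11.259310559824764
sink [-0.1   0.98] [93.7 27.2] 0.47 4618 -46.85784673042669 46.83592068677571
```

View pics/wrist11.png

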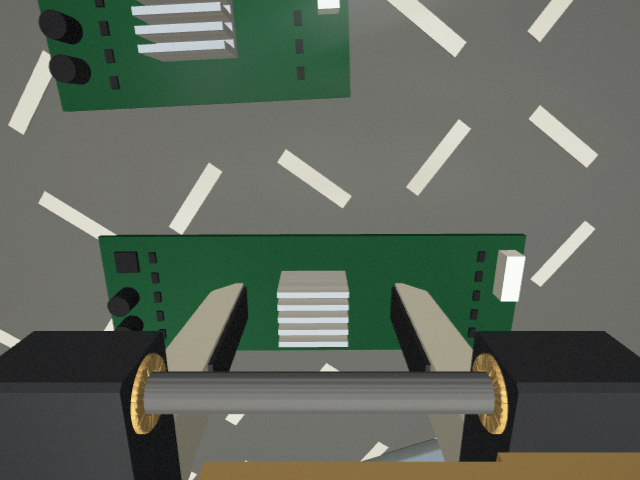

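Request:
{"fn": "drive_tool", "kwargs": {
  "commands": [
    {"tx": 3,"ty": -2.6,"tz": -0.8,"twist": 0},
    {"tx": 3,"ty": 0,"tz": 0,"twist": 0},
    {"tx": 0,"ty": 0,"tz": 0,"twist": 0},
    {"tx": 0,"ty": 0,"tz": 0,"twist": 0}
  ]
}}

```text
clock: 10.35
ee_pos: [495.9, 223.3, 9.9]
ee_rot: [-0.462, -0.539, -0.451, 0.541]
wrist_force: [0.0, -0.5, 0.2]
grip_width: 65.2
```

```bash
python3 bd.py wrist12.png
```

```text
ee [495.87 223.31   9.86] yaw -9.55 [ 0.0079 -0.0151 -0.9999] 10.4 T [-1.6609e+02 -1.0000e-01 -8.0250e+01]
board in tool (y,z) [-0.73 -2.04] [198.   69.5] 0.19 x 5.78730931184001
sink [-0.11  2.12] [27.7 94.2] 89.39 4992 -47.35620321372291 46.87635411476821
```

Request:
{"fn": "drive_tool", "kwargs": {
  "commands": [
    {"tx": 2,"ty": -0.6,"tz": 0,"twist": 0},
    {"tx": 0,"ty": 0,"tz": 0,"twist": 0},
    {"tx": 0,"ty": 0,"tz": 0,"twist": 0},
    {"tx": 0,"ty": 0,"tz": 0,"twist": 0},
    {"tx": 0,"ty": 0,"tz": 0,"twist": 0},
    {"tx": 0,"ty": 0,"tz": 0,"twist": 0}
  ],
  "grip": 0,
  "squeeze": 25
}}

```text
clock: 11.0
ee_pos: [495.3, 223.4, 7.8]
ee_rot: [-0.462, -0.539, -0.451, 0.541]
wrist_force: [0.9, -0.1, 1.0]
grip_width: 29.8
```

Request:
{"fn": "drive_tool", "kwargs": {
  "commands": [
    {"tx": -10,"ty": 0,"tz": 0,"twist": 0},
    {"tx": -20,"ty": 0,"tz": 0,"twist": 0},
    {"tx": -40,"ty": 0,"tz": 0,"twist": 0},
    {"tx": -40,"ty": 0,"tz": 0,"twist": 0},
    {"tx": -20,"ty": 0,"tz": 0,"twist": 0},
    {"tx": 0,"ty": 0,"tz": 0,"twist": 0}
  ]
}}

```text
clock: 11.6
ee_pos: [493.1, 225.0, 144.2]
ee_rot: [-0.462, -0.538, -0.451, 0.542]
wrist_force: [-0.0, -0.4, -3.0]
grip_width: 30.0
```

```bash
python3 bd.py wrist13.png; python3 - <<'E'
from h import *
snap('side','side1.png')
E
```

```text
ee [492.64 224.82 142.85] yaw -9.56 [ 0.004  -0.0164 -0.9999] 11.65 T [-1.6752e+02  9.0000e-02 -8.0360e+01]
board in tool (y,z) [  0.35 -10.33] [198.3  53.7] 0.27 x 2.283687828100061
sink [ 0.2  -3.09] [60.1 17.9] 0.67 3264 -29.778930694002362 30.324591094040926
```

View pics/wrist13.png

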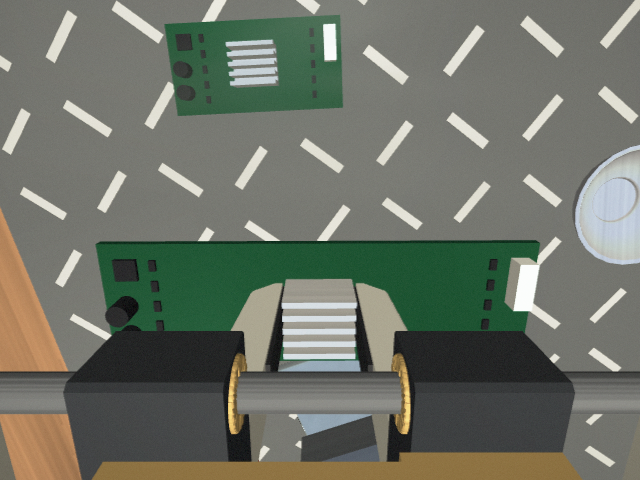

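View pics/side1.png

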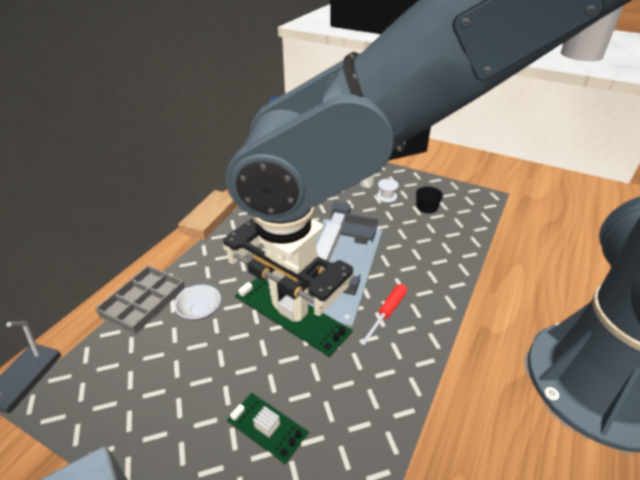

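```bash
cat > hb.py <<'E'
from h import *
import sys
s=dict(np.load('pics/'+sys.argv[1]+'.npz'));T=np.array(snapshot('wrist')['T_tool_cam'])
s['T']=T;Q=cloud(s)
for u in (200,260,320,380,440,470):
    print(u,[ (v,Q[v,u].round(1).tolist()) for v in list(range(236,256,3))[:6]+[270,300]])
m=(abs(Q[...,1])<12)
for lo,hi in ((-30,-24),(-26,-18)):
    t=m&(Q[...,0]>lo)&(Q[...,0]<hi)&(np.mgrid[:480,:640][0]<365)
    q=Q[t]; print(lo,hi,len(q),np.percentile(q,[1,5,50,95,99],axis=0).round(1).tolist() if len(q) else '')
hsv=cv2.cvtColor(s['pixels'],cv2.COLOR_RGB2HSV)
g=((hsv[...,0]>50)&(hsv[...,0]<85)&(hsv[...,1]>100));g[:230]=0
q=Q[g];A=np.c_[q[:,1:],np.ones(len(q))];f=np.linalg.lstsq(A,q[:,0],rcond=None)[0];print('plane x=a y+b z+c',f,'z range',np.percentile(q[:,2],[0.2,1,99]),np.percentile(q[:,1],[.2,99.8]))
E
python3 hb.py wrist13.png
```

```text
200 [(236, [144.2, -95.8, 9.4]), (239, [142.9, -95.6, 11.5]), (242, [6.6, -53.6, -27.6]), (245, [2.2, -52.3, -27.5]), (248, [2.4, -52.5, -26.1]), (251, [2.1, -52.5, -24.8]), (270, [2.7, -53.5, -15.6]), (300, [3.3, -54.9, -0.5])]
260 [(236, [143.4, -47.3, 9.1]), (239, [143.2, -47.3, 11.6]), (242, [4.7, -26.2, -28.1]), (245, [4.5, -26.3, -26.8]), (248, [3.5, -26.2, -25.7]), (251, [3.9, -26.3, -24.2]), (270, [3.9, -26.7, -15.1]), (300, [-17.1, -23.9, -10.1])]
320 [(236, [142.9, 1.0, 9.0]), (239, [145.3, 1.0, 12.2]), (242, [4.8, 0.5, -28.1]), (245, [4.7, 0.5, -26.7]), (248, [4.2, 0.5, -25.5]), (251, [3.9, 0.5, -24.2]), (270, [3.7, 0.5, -15.2]), (300, [-17.7, 0.4, -10.4])]
380 [(236, [144.6, 49.4, 9.5]), (239, [143.7, 49.4, 11.8]), (242, [4.3, 27.2, -28.2]), (245, [2.8, 27.0, -27.3]), (248, [3.6, 27.2, -25.7]), (251, [2.4, 27.1, -24.7]), (270, [4.8, 27.8, -14.8]), (300, [-17.6, 24.7, -10.4])]
440 [(236, [143.7, 97.6, 9.2]), (239, [144.3, 98.0, 11.9]), (242, [5.0, 54.1, -28.0]), (245, [3.6, 53.8, -27.1]), (248, [3.2, 53.8, -25.8]), (251, [2.7, 53.7, -24.5]), (270, [nan, nan, nan]), (300, [
[... 534 characters left out ...]
:
  File "hb.py", line 13, in <module>
    q=Q[g];A=np.c_[q[:,1:],np.ones(len(q))];f=np.linalg.lstsq(A,q[:,0],rcond=None)[0];print('plane x=a y+b z+c',f,'z range',np.percentile(q[:,2],[0.2,1,99]),np.percentile(q[:,1],[.2,99.8]))
                                              ~~~~~~~~~~~~~~~^^^^^^^^^^^^^^^^^^^^^
    x, resids, rank, s = _umath_linalg.lstsq(a, b, rcond,
                         ~~~~~~~~~~~~~~~~~~~^^^^^^^^^^^^^
                                             signature=signature)
                                             ^^^^^^^^^^^^^^^^^^^^
    raise LinAlgError("SVD did not converge in Linear Least Squares")
numpy.linalg.LinAlgError: SVD did not converge in Linear Least Squares
```

```bash
python3 - <<'E'
from h import *
y=np.deg2rad(11.35)
w=h2w((-49.7,19.5),np.array([566.5,-51.8]),y);print(w)
plan([*w,125],y-np.pi/2,vmax=40)
E
```

```text
[513.93433306 -42.46240616]
from [491.4 224.3 140.3] -9.57 d [  22.5 -266.8  -15.3] -69.08 n 9 toolx [-2.000e-04 -1.790e-02 -9.998e-01]
[{"tx": 1.7, "ty": 7.4, "tz": 28.8, "twist": 0.134}, {"tx": 1.7, "ty": 11.2, "tz": 27.6, "twist": 0.134}, {"tx": 1.7, "ty": 14.8, "tz": 25.8, "twist": 0.134}, {"tx": 1.7, "ty": 18.1, "tz": 23.6, "twist": 0.134}, {"tx": 1.7, "ty": 21.1, "tz": 21.0, "twist": 0.134}, {"tx": 1.7, "ty": 23.7, "tz": 18.0, "twist": 0.134}, {"tx": 1.7, "ty": 25.9, "tz": 14.7, "twist": 0.134}, {"tx": 1.7, "ty": 27.6, "tz": 11.1, "twist": 0.134}, {"tx": 1.7, "ty": 28.8, "tz": 7.3, "twist": 0.134}]
```

Request:
{"fn": "drive_tool", "kwargs": {
  "commands": [
    {"tx": 0,"ty": 7,"tz": 29,"twist": 0.13},
    {"tx": 0,"ty": 11,"tz": 28,"twist": 0.13},
    {"tx": 0,"ty": 15,"tz": 26,"twist": 0.13},
    {"tx": 1,"ty": 18,"tz": 24,"twist": 0.13},
    {"tx": 1,"ty": 21,"tz": 21,"twist": 0.13},
    {"tx": 1,"ty": 24,"tz": 18,"twist": 0.13},
    {"tx": 1,"ty": 26,"tz": 15,"twist": 0.13},
    {"tx": 1,"ty": 26,"tz": 10,"twist": 0.13},
    {"tx": 1,"ty": 20,"tz": 5,"twist": 0.1},
    {"tx": 0,"ty": 0,"tz": 0,"twist": 0},
    {"tx": 0,"ty": 0,"tz": 0,"twist": 0}
  ]
}}

```text
clock: 12.85
ee_pos: [503.3, -42.8, 120.6]
ee_rot: [-0.083, -0.691, -0.072, 0.714]
wrist_force: [0.6, -0.6, -2.2]
grip_width: 29.8
```

```bash
python3 - <<'E'
from h import *
y=np.deg2rad(11.35)
w=h2w((-49.7,19.5),np.array([566.5,-51.8]),y)
plan([*w,125],y-np.pi/2,vmax=40)
snap('wrist','wrist14.png');print(get_obs()['clock'])
E
```

```text
from [503.3 -42.8 120.6] -77.42 d [10.6  0.4  4.4] -1.23 n 1 toolx [-0.0306 -0.018  -0.9994]
[{"tx": -4.4, "ty": 2.0, "tz": -10.5, "twist": 0.022}]
12.9
```

View pics/wrist14.png

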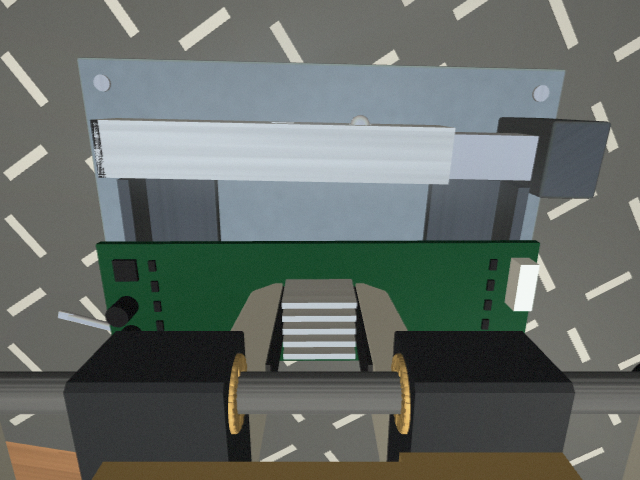

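Request:
{"fn": "drive_tool", "kwargs": {
  "commands": [
    {"tx": 0,"ty": 2,"tz": -10,"twist": 0.02},
    {"tx": 0,"ty": 0,"tz": 0,"twist": 0},
    {"tx": 0,"ty": 0,"tz": 0,"twist": 0},
    {"tx": 0,"ty": 0,"tz": 0,"twist": 0}
  ]
}}

```text
clock: 13.3
ee_pos: [514.2, -39.8, 119.4]
ee_rot: [-0.077, -0.691, -0.067, 0.715]
wrist_force: [0.5, -0.5, -1.8]
grip_width: 29.6
```

```bash
cat > pl.py <<'E'
from h import *
import sys
s=snap('wrist',sys.argv[1]);o=get_obs();M=q2R(o['ee_rot']);p=np.array(o['ee_pos'])
print('ee',p.round(1),np.rad2deg(np.arctan2(M[1,1],M[0,1])).round(2),M[:,0].round(4),o['clock'],np.round(o['wrist_force'],1))
P=cloud(s);Q=(P-p)@M
y=np.deg2rad(11.35);c,sn=np.cos(y),np.sin(y)
D=P[...,:2]-np.array([566.5,-51.8]);hx=c*D[...,0]+sn*D[...,1];hy=-sn*D[...,0]+c*D[...,1];z=P[...,2]
V=np.mgrid[:480,:640][0]
def rng(m,n): 
    a=hx[m];b=hy[m];print(n,m.sum(),'hx',np.percentile(a,[1,50,99]).round(1),'hy',np.percentile(b,[1,50,99]).round(1),'z',np.median(z[m]).round(1)) if m.sum()>5 else print(n,'none')
b=(V<330)&(hx>-100)&(hx<60)
rng(b&(abs(z-67)<3)&(hx>-30),'tube')
rng(b&(abs(z-50)<3)&(hx<-20)&(hy>20),'ledgeS');rng(b&(abs(z-50)<3)&(hx<-20)&(hy<20),'ledgeF')
rng(b&(abs(z-72)<3)&(hx<-20)&(hy>60),'wallS');rng(b&(abs(z-72)<3)&(hx<-20)&(hy<-60),'wallF')
hsv=cv2.cvtColor(s['pixels'],cv2.COLOR_RGB2HSV)
g=((hsv[...,0]>50)&(hsv[...,0]<85)&(hsv[...,1]>100)&(V<330))&~np.isnan(z)
rng(g,'board')
q=np.c_[hx[g],hy[g],np.ones(g.sum())];f=np.linalg.lstsq(q,z[g],rcond=None)[0];print('board plane',f)
print('board edge yaw', end=' ')
e=[]
for u in range(160,480,10):
    v=np.where(g[:,u])[0].min()+2;e.append((hx[v,u],hy[v,u]))
e=np.array(e);k=np.polyfit(e[:,1],e[:,0],1);print(k, 'ends hy',hy[g].min(),hy[g].max())
E
python3 pl.py wrist15.png
```

```text
ee [514.1 -39.8 119.5] -78.27 [-0.032  -0.0177 -0.9993] 13.35 [-0.8 -0.6 -2. ]
tube 22332 hx [-18.2   0.7  15.3] hy [-94.5  37.  139.9] z 66.9
ledgeS 2565 hx [-42.8 -31.2 -20.2] hy [ 84.  104.3 124.3] z 50.0
ledgeF 2436 hx [-42.1 -30.8 -20.1] hy [-84.6 -64.5 -44.4] z 50.0
wallS 379 hx [-35.6 -27.7 -20.1] hy [123.6 126.4 130.1] z 71.8
wallF 333 hx [-34.2 -27.3 -20.3] hy [-90.5 -86.7 -83.9] z 71.9
board 27622 hx [-64.3 -36.9 -21.6] hy [-71.5  24.6 119.9] z 115.4
board plane [-2.83096355e-02 -2.26333816e-03  1.14332962e+02]
board edge yaw [-7.3459008e-03 -2.1840209e+01] ends hy -75.52964304260976 122.50348448469805
```

View pics/wrist15.png

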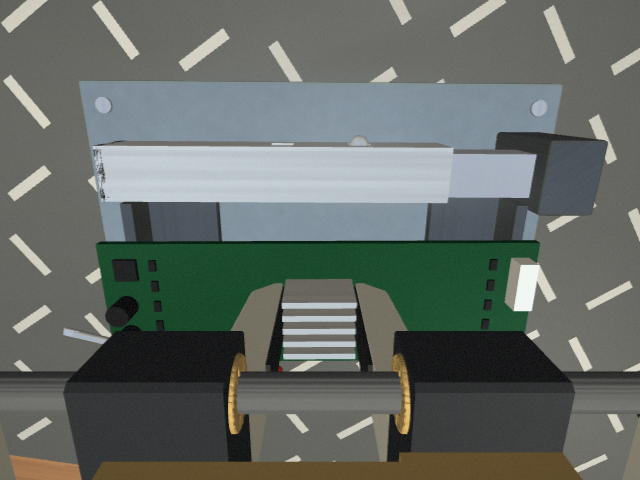

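Request:
{"fn": "drive_tool", "kwargs": {
  "commands": [
    {"tx": 0,"ty": 3.5,"tz": -2.6,"twist": 0.007},
    {"tx": 15,"ty": 0,"tz": 0,"twist": 0},
    {"tx": 15,"ty": 0,"tz": 0,"twist": 0},
    {"tx": 0,"ty": 0,"tz": 0,"twist": 0},
    {"tx": 0,"ty": 0,"tz": 0,"twist": 0}
  ]
}}

```text
clock: 13.85
ee_pos: [517.8, -43.8, 89.8]
ee_rot: [-0.075, -0.693, -0.064, 0.715]
wrist_force: [-0.4, 1.0, -1.3]
grip_width: 30.1
```

```bash
python3 pl.py wrist16.png
```

```text
ee [517.7 -43.8  89.9] -78.7 [-0.0297 -0.0182 -0.9994] 13.9 [-0.5 -0.3 -1.8]
tube 28950 hx [-15.1   0.9  15.4] hy [-94.7  36.9 139.8] z 66.9
ledgeS 1392 hx [-29.6 -24.7 -20.1] hy [ 83.9 104.5 124.3] z 50.0
ledgeF 1411 hx [-30.  -24.9 -20.1] hy [-84.6 -64.2 -44.3] z 50.0
wallS 941 hx [-69.3 -40.9 -20.4] hy [123.9 127.6 130.2] z 72.0
wallF 333 hx [-71.3 -30.7 -20.2] hy [-90.8 -89.3 -84.1] z 71.9
board 27621 hx [-61.6 -34.1 -19.1] hy [-76.3  19.8 115.4] z 85.8
board plane [-2.58222906e-02 -3.46081625e-03  8.49226778e+01]
board edge yaw [-2.80678493e-03 -1.92678989e+01] ends hy -80.55955785912178 124.83471858286725
```

View pics/wrist16.png

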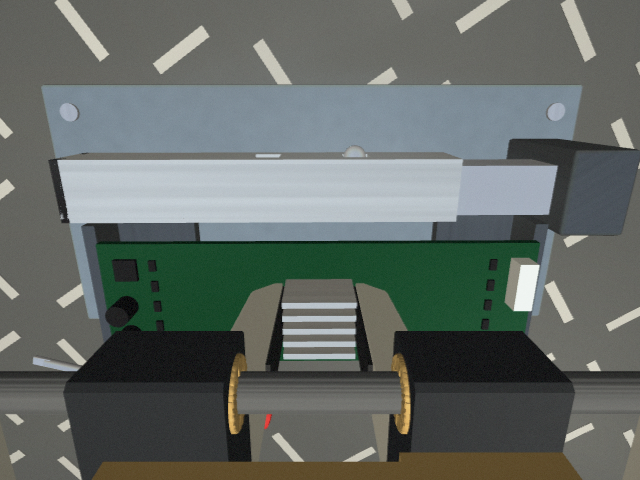

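Request:
{"fn": "drive_tool", "kwargs": {
  "commands": [
    {"tx": 12,"ty": 0,"tz": 1.2,"twist": 0},
    {"tx": 12,"ty": 0,"tz": 0,"twist": 0},
    {"tx": 0,"ty": 0,"tz": 0,"twist": 0},
    {"tx": 0,"ty": 0,"tz": 0,"twist": 0}
  ]
}}

```text
clock: 14.3
ee_pos: [516.2, -44.7, 64.9]
ee_rot: [-0.075, -0.693, -0.064, 0.714]
wrist_force: [0.5, 0.4, -1.8]
grip_width: 29.9
```

```bash
python3 pl.py wrist17.png
```

```text
ee [516.1 -44.6  64.9] -78.71 [-0.0283 -0.0184 -0.9994] 14.35 [ 0.3  0.  -2.8]
tube 38268 hx [-24.2   0.8  15.4] hy [-94.7  36.7 139.9] z 66.9
ledgeS 1033 hx [-68.1 -23.1 -20.1] hy [ 83.9 122.8 124.7] z 50.3
ledgeF 578 hx [-23.5 -21.6 -20.1] hy [-85.1 -64.8 -44.3] z 50.0
wallS 1926 hx [-56.2 -43.1 -20.5] hy [101.9 124.8 130.3] z 71.8
wallF 2398 hx [-58.  -38.3 -20.5] hy [-90.6 -84.5 -67.9] z 71.1
board 27631 hx [-63.3 -35.8 -20.7] hy [-76.9  19.2 114.7] z 60.9
board plane [-2.41948264e-02 -3.73524858e-03  6.00042836e+01]
board edge yaw [ 1.04166775e-03 -2.09059926e+01] ends hy -84.6854618568179 117.11013298113285
```

Request:
{"fn": "drive_tool", "kwargs": {
  "commands": [
    {"tx": 3,"ty": 0,"tz": 0,"twist": 0},
    {"tx": 2,"ty": 0,"tz": 0,"twist": 0},
    {"tx": 0,"ty": 0,"tz": 0,"twist": 0}
  ]
}}

```text
clock: 14.65
ee_pos: [516.3, -44.8, 59.9]
ee_rot: [-0.075, -0.693, -0.064, 0.714]
wrist_force: [0.5, -0.2, -2.1]
grip_width: 29.6
```

Request:
{"fn": "drive_tool", "kwargs": {
  "commands": [
    {"tx": 1,"ty": 0,"tz": 0,"twist": 0},
    {"tx": 0,"ty": 0,"tz": 0,"twist": 0}
  ]
}}

```text
clock: 14.85
ee_pos: [516.4, -44.8, 59.0]
ee_rot: [-0.075, -0.693, -0.064, 0.714]
wrist_force: [0.7, -0.8, -2.0]
grip_width: 29.8
```

Request:
{"fn": "drive_tool", "kwargs": {
  "commands": [
    {"tx": 1,"ty": 0,"tz": 0,"twist": 0},
    {"tx": 0,"ty": 0,"tz": 0,"twist": 0}
  ]
}}

```text
clock: 15.05
ee_pos: [516.7, -44.8, 58.3]
ee_rot: [-0.075, -0.694, -0.064, 0.714]
wrist_force: [-0.1, -0.8, 1.1]
grip_width: 29.4
```

Request:
{"fn": "drive_tool", "kwargs": {
  "commands": [
    {"tx": 0.5,"ty": 0,"tz": 0,"twist": 0},
    {"tx": 0,"ty": 0,"tz": 0,"twist": 0}
  ]
}}

```text
clock: 15.25
ee_pos: [516.7, -44.9, 58.2]
ee_rot: [-0.075, -0.694, -0.064, 0.713]
wrist_force: [-1.6, 1.0, 0.1]
grip_width: 29.9
```

Request:
{"fn": "drive_tool", "kwargs": {
  "commands": [
    {"tx": 0,"ty": 0,"tz": 0,"twist": 0},
    {"tx": 0,"ty": 0,"tz": 0,"twist": 0},
    {"tx": 0,"ty": 0,"tz": 0,"twist": 0},
    {"tx": 0,"ty": 0,"tz": 0,"twist": 0}
  ],
  "grip": 45
}}

```text
clock: 15.65
ee_pos: [517.1, -44.9, 58.2]
ee_rot: [-0.075, -0.694, -0.064, 0.713]
wrist_force: [0.2, 0.6, -0.4]
grip_width: 44.7
```

Request:
{"fn": "drive_tool", "kwargs": {
  "commands": [
    {"tx": -5,"ty": 0,"tz": 0,"twist": 0},
    {"tx": -10,"ty": 0,"tz": 0,"twist": 0},
    {"tx": -20,"ty": 0,"tz": 0,"twist": 0},
    {"tx": -40,"ty": 0,"tz": 0,"twist": 0},
    {"tx": -30,"ty": 0,"tz": 0,"twist": 0},
    {"tx": 0,"ty": 0,"tz": 0,"twist": 0},
    {"tx": 0,"ty": 0,"tz": 0,"twist": 0}
  ]
}}

```text
clock: 16.35
ee_pos: [519.7, -42.7, 170.5]
ee_rot: [-0.075, -0.694, -0.064, 0.713]
wrist_force: [-0.3, 0.6, -0.6]
grip_width: 44.9
```

```bash
python3 pl.py wrist18.png; python3 - <<'E'
from h import *
snap('scene','scene9.png')
E
```

```text
ee [519.9 -42.8 170.4] -78.71 [-0.0242 -0.019  -0.9995] 16.4 [ 0.7 -0.   0.7]
tube 14652 hx [-17.3   0.6  15.3] hy [-94.4  37.2 140. ] z 66.9
ledgeS 2000 hx [-88.  -55.9 -20.1] hy [ 24.7 110.7 124.5] z 50.7
ledgeF 1582 hx [-88.1 -60.9 -20.1] hy [-84.7 -59.9  16.7] z 51.7
wallS 1004 hx [-90.3 -53.1 -20.7] hy [123.6 126.5 130.1] z 71.9
wallF 977 hx [-90.8 -53.7 -20.4] hy [-90.4 -86.8 -84. ] z 71.8
board 15912 hx [-79.5 -50.5 -21.9] hy [-77.5  30.4 114.6] z 54.0
board plane [3.05780322e-03 4.15426046e-04 5.41891858e+01]
board edge yaw Traceback (most recent call last):
  File "pl.py", line 22, in <module>
    v=np.where(g[:,u])[0].min()+2;e.append((hx[v,u],hy[v,u]))
      ~~~~~~~~~~~~~~~~~~~~~~~^^
    return umr_minimum(a, axis, None, out, keepdims, initial, where)
ValueError: zero-size array to reduction operation minimum which has no identity
```

View pics/wrist18.png

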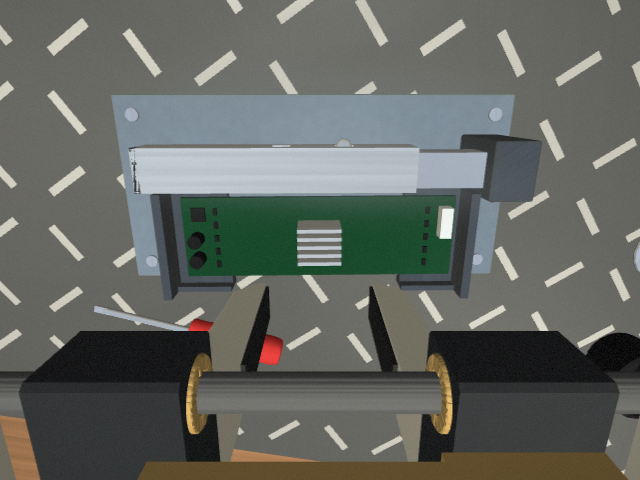

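View pics/scene9.png

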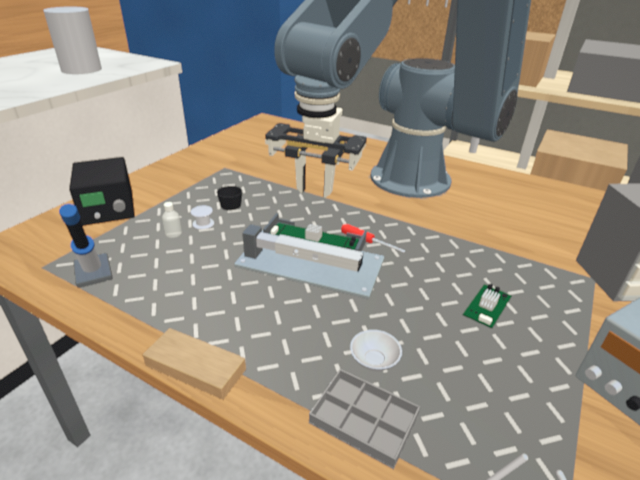

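```bash
python3 - <<'E'
from h import *
s=dict(np.load('pics/wrist18.png.npz'));cv2.imwrite('pics/z18.png',cv2.resize(s['pixels'][130:210,300:390][:,:,::-1],None,fx=6,fy=6,interpolation=cv2.INTER_CUBIC))
print(get_obs()['qvel'].round(4))
E
```

```text
[-0.0021  0.0168  0.011  -0.0018 -0.0038  0.0007]
```

View pics/z18.png

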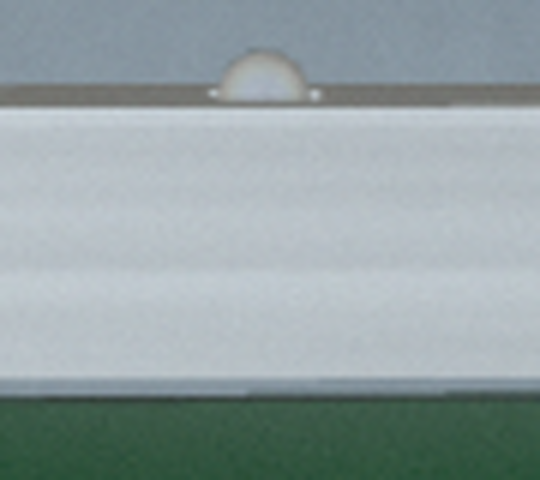

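The button stands fully out, with a small gap to the hole's edge on each side, so the tube isn't bearing on it. The board lies flat, so I'm handing the job in.

```bash
python3 -c "
from rig import *
print(sign_off())"
```

```text
the job is handed in; nothing more can be done
None
```

The board holder is set one hole wider and the long circuit board lies flat on its ledges, heat sink up. I handed the job in at about 16.5 s.

- **Holder:** I pinched the button flush (29.7 mm across at 22 N) and drew the jaw out about 43.6 mm; the wrist camera had put the next hole at about 44 mm. The wrist read at most about 9 N, and 4 to 5 N over the last millimetres.
- **Stopping point:** I didn't push on to feel the tube come up against the button. I stopped when the scene camera showed the button round in the hole. The last close-up shows it standing fully out, with a gap to the hole's edge on both sides.
- **Board:** I carried it by the heat sink and set it down until the wrist force showed contact, then let go and drew clear. Its top then measured 54.0 mm high and level to within about 0.2 mm. It is roughly centred, with about 5 to 6 mm free at each end wall.
- **Everything else:** the other things on the bench look unmoved in the last scene picture.

- **Tool tilt:** the tool picked up a tilt of 1 to 2° along the way, which I couldn't correct. The board settled flat once released.
- **Failed check:** the final script stopped with an error before its last line, the board's edge angle. I have no number for that, but the board looks square in the picture.

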